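# Tilt the weld table to 30 degrees and pin it

## Robot

A 6-joint arm with a two-finger parallel gripper is mounted at the origin on the work surface. World frame = base frame: x ahead of the robot, y to its left, z up, the work surface at z = 0. Lengths are in mm, angles in rad, forces in N, time in s.
With the tool pointing down it reaches from about 425 to 925 mm from the base axis. Payload 12.5 kg.
Tool frame: the origin (TCP) lies midway between the tips of the shut fingers; the grasp point (between the pads) lies 19 mm behind it; y points along the fingers, x is the direction in which the jaws open and shut, and the axes are right-handed (so a half turn about y gives the same grasp; the last joint's range is limited). The gripper opens to 85 mm and grips with 20 to 120 N. Pads are 22 mm wide; open, the fingers measure 114 mm over their backs; the gripper's body (76 mm by 85 mm) begins 54 mm behind the grasp point. The pads swing forward as they close: fully open they stand 13 mm farther back than shut.
Start: joints at [-1.227, 0.491, 1.559, -0, 1.092, -0.106], TCP at [271.765, -562.84, 231.327] pointing down, gripper open.
Joint ranges: [-3.1, 3.1], [-0.84, 2.19], [0.05, 2.79], [-1.13, 4.28], [0.06, 2.93], [-2.69, 2.69]. Speed limits (rad/s): [2.22, 2.22, 2.79, 3.14, 3.14, 3.14].

## Interface

Orientations are given as [roll, pitch, yaw] about the fixed x, y, z axes, in that order (R = Rz(yaw) Ry(pitch) Rx(roll)).
In Python, from cell import ctrl gives the robot as it stands.
- The arm moves only by the shell command python3 -m handwheel 'ROWS' [FORCE]. ROWS is JSON, a list that holds one entry, the list of rows, each a list of 5 numbers: the shift along the tool's x, y, z in cm, then the turn about the tool's y in rad, then the finger opening in cm, from 0 to 8.54. In form: [[[x, y, z, twist, gripper], ...]]. A call has 1 to 12 rows; each row shifts and turns the pose as measured when the row begins, along the tool's axes as they then stand; what a row does not reach is not made up. A row lasts 1/8 s, in which the tool goes at most 62.5 mm and 10.7 degrees, less where a joint would pass 70% of its speed; a pose out of reach is approached as far as the arm can. A call is refused whole if a number of a shift passes 6.25 or a number of a turn 0.188, either way. A call with a gripper value outside its range is refused whole. The fingers move at their own pace and stop on an object; FORCE is the grip in N (left out, the last holds). Time passes only in rows, so rows that do not move let the fingers close. It gives the time, the measured TCP pose, the force and the opening at its end, in the units of the state.
- ctrl.observe(): the state, without advancing time (a new reading comes with each control period).
- ctrl.capture(name): name is "scene" or "top" or "wrist"; returns a dict with "image" (384x512x3 uint8, red, green, blue), "intrinsics" (3x3 intrinsics, pixels), "cam_to_world" (4x4, takes a point from camera to world coordinates); the wrist camera has in their place "mount" (4x4, takes a point from camera to tool coordinates, whose origin is the TCP and whose axes are the tool frame's). Camera axes: x right, y down, z forward; pixel columns grow to the right and rows downward; lengths in mm; the calibration is good to about 2 mm. A picture is of the moment at which its call begins: read the wrist's pose just before it. There is no depth.
- ctrl.job_done(): hands the job in, once; it reports no verdict.
The state is a dict: "time_s": time; "joints": joint angles; "joint_vel": joint speeds; "tau": joint torques, N m; "tcp_pos": TCP position; "tcp_rot": TCP orientation; "wrist_force": force on the tool from outside, world axes, zero at the start; "wrist_torque": the same for the moment, N m; "gripper_width": finger opening in mm.
Only numpy, scipy, OpenCV 4.12 (cv2) and the standard library are available. Lean on these libraries where they do the work, as an engineer would, in place of code of your own. Each camera call takes 0.05 s, during which the arm holds its last target.

## Task

Raise the tilting weld table on its stiff hinge to 30 degrees and leave it standing there, so that the hole in its index arm lines up with the middle one of the three holes in the sector plate. Then fetch the ball-lock pin from its angled holder and, with its end button held in, push it through the middle sector hole and the index arm until its shoulder is fully home against the sector plate, and let go so that the button springs right out and the pin locks the table. Leave the pendant, the wire spool and the tube offcut where they are.

Things in the scene. Friction and masses are not known exactly. Their poses are not given: they have to be found in the camera images.
- table_tilt (a joint): Angle (rad) of the weld table (plate 160 x 214 x 8 mm, a tube-sheet coupon clamped on it) on its friction hinge at the edge far from the robot: 0 flat, grows as the near edge with the bar rises, stop at 0.95. Stiff: stays where let go; lifting at the bar takes about 9 to 13 N. The arm's hole meets the middle sector hole at 0.524.
- bar (a point): Centre of the lifting bar: round, 12 mm thick, 120 mm between its two arms, parallel to the hinge, 45 mm off the table's near edge. It circles the hinge line; with the table flat it is 205 mm nearer the robot than the hinge line and 16 mm above it. Its frame turns with the table: y along the bar, x towards the hinge.
- pivot (a point): Mid-point of the hinge line, 90 mm above the bench. Fixed; its axes are the fixture's: y along the hinge line, x away from the bar, z up.
- sector_hole (a point): Centre of the mouth, on the outer face, of the middle (30 degree) one of three 14 mm holes in the fixed upright sector plate, 8 mm thick, on the fixture's -y side. It is 118 mm in -y of pivot and 110 mm straight above the hinge line; the others (15, 45 degrees) lie 28 mm either side of it. Axes as pivot: the pin goes in along +y, horizontally. The plate's top edge is 22 mm above.
- index_hole (a point): Centre of the mouth, on the outer face, of the 14 mm hole in the index arm (10 mm thick, 28 mm wide) that stands up from the table's -y side at the hinge, 3 mm behind the sector plate; it moves with the table, 110 mm from the hinge line. At 30 degrees the arm is upright and this point lies 11 mm in +y of sector_hole.
- pin_grip (a point): Point on the axis of the loose ball-lock pin (0.15 kg), midway between the underside of its black flange (50 mm across, 8 mm thick) and the face of its aluminium push button (42 mm across): 20 mm apart, 15 with the button in. x axis: from nose to button. Squeeze with one jaw on the button and the other behind the flange, above the barrel (16 mm thick, 30 mm long).
- pin_shoulder (a point): Point on the pin's axis at its shoulder, where the 16 mm barrel (towards the button) meets the 12 mm shank (36 mm long, the last 6 mm tapered to 6 mm); 40 mm from pin_grip. At the start the shoulder sits on the mouth of the holder's tube, the x axis rising at 35 degrees; the locking balls are beyond the tube's end, so the pin comes out only with the button in.
- pin_nose (a point): Tip of the pin's nose, on its axis, 76 mm from pin_grip. With the shoulder against the sector it is 36 mm inside (in +y of) sector_hole.
- pin_button (a joint): Travel (m) of the pin's end button: 0 sprung out, 0.005 fully in; 3 N starts it, 6 N holds it in. Out, two balls stand 2.5 mm proud of the shank 27 mm from the shoulder, too wide for the holes and the tube; in, they are flush. Inside a hole they keep the button partly in; beyond the arm it springs right out.
- pin_holder: Fixed steel pin holder: base plate 80 x 90 x 10 mm with a gusset carrying a tube 26 mm outside, 14 mm bore, 22 mm long. Origin under the centre of the base plate. The tube's mouth is centred 5 mm in -y of the origin and 78 mm up; from there the pin leads out towards the holder's -y, rising at 35 degrees.
- pendant: Bystander: grey control pendant in an orange bracket, 120 x 96 x 57 mm, loose. Origin at the centre of its underside.
- spool: Bystander: wire spool lying flat, 100 mm across, 54 mm high, loose. Origin at the centre of its underside.
- offcut: Bystander: upright steel tube offcut, 42 mm across, 70 mm high, loose. Origin at the centre of its underside.
Mind the look-alikes: they are no part of the job. What is shaped like the part that bears pin_grip but blue or orange is not meant.

How it is judged (in metres and radians):
On the way, in this order (a step that is already met when the one before it is completed fails the run):
1. the table stands by itself at 30 degrees, let go (value of joint table_tilt between 0.4936 and 0.5536 rad and contact force between the fingers and anything else below 0.1 N), for 0.3 s.
2. the pin's nose passes through the middle sector hole with the button held in (value of joint pin_button above 0.003 m and y of pin_nose in the frame of sector_hole above 0.012 m and x of pin_nose in the frame of sector_hole between -0.005 and 0.005 m and z of pin_nose in the frame of sector_hole between -0.005 and 0.005 m), for 0.05 s.
At the end, for the whole second after the job is handed in: Table at 30 degrees within about 1.1 degrees; pin in the middle sector hole and through the index arm, nose at least 33 mm inside the sector's outer face (36 is home) and within 5 mm of the hole's axis; button sprung out to within 1.2 mm (value of joint table_tilt between 0.5036 and 0.5436 rad and y of pin_nose in the frame of sector_hole above 0.033 m and x of pin_nose in the frame of sector_hole between -0.005 and 0.005 m and z of pin_nose in the frame of sector_hole between -0.005 and 0.005 m and value of joint pin_button below 0.0012 m); the robot touches nothing.
It fails at once if a bystander is pushed more than 20 mm (distance of any of pendant, spool, offcut from where it was at the start of the episode above 0.02 m).
It also fails if it takes over 56 s, if anything falls off the work surface, if the arm or the gripper's body presses on something with over 40 N, if the wrist force passes 120 N, or if a joint passes its speed limit or range.

## Working session

There is one attempt and no reset: what is moved stays moved. The work goes in short steps, Python scripts to look and compute and a shell command to move; the robot and the scene stay as the last step left them, time stands still between calls to the robot, and variables do not carry over. Pictures are saved under pics/ and viewed, and the job is handed in when it is done.

```bash
ls; mkdir -p pics; cat > h.py <<'E'
import numpy as np, cv2
from cell import ctrl
from scipy.spatial.transform import Rotation as R
def snap(name,fn):
    s=ctrl.observe(); c=ctrl.capture(name)
    cv2.imwrite('pics/'+fn+'.png',cv2.cvtColor(c['image'],cv2.COLOR_RGB2BGR))
    K=np.array(c['intrinsics'])
    if 'mount' in c:
        T=np.eye(4);T[:3,:3]=R.from_euler('xyz',s['tcp_rot']).as_matrix();T[:3,3]=s['tcp_pos']
        M=T@np.array(c['mount'])
    else: M=np.array(c['cam_to_world'])
    np.savez('pics/'+fn+'.npz',K=K,M=M,img=c['image'])
    return c['image'],K,M
def load(fn):
    d=np.load('pics/'+fn+'.npz'); return d['img'],d['K'],d['M']
def ray(K,M,u,v):
    d=M[:3,:3]@np.linalg.inv(K)@np.array([u,v,1.]); return M[:3,3],d/np.linalg.norm(d)
def onz(K,M,u,v,z):
    o,d=ray(K,M,u,v); return o+d*(z-o[2])/d[2]
def tri(obs):
    A=np.zeros((3,3));b=np.zeros(3)
    for K,M,u,v in obs:
        o,d=ray(K,M,u,v);P=np.eye(3)-np.outer(d,d);A+=P;b+=P@o
    p=np.linalg.solve(A,b)
    return p,[np.linalg.norm((np.eye(3)-np.outer(*(ray(K,M,u,v)[1],)*2))@(p-ray(K,M,u,v)[0])) for K,M,u,v in obs]
def proj(K,M,p):
    q=K@(M[:3,:3].T@(np.array(p)-M[:3,3])); return q[:2]/q[2]
E
python3 - <<'E'
from h import *
for n in ['scene','top','wrist']:
    im,K,M=snap(n,n+'0'); print(n,K.round(1).tolist(),M.round(3).tolist())
print(ctrl.observe())
E
```

```text
pics
scene [[430.2, 0.0, 250.1], [0.0, 430.2, 195.8], [0.0, 0.0, 1.0]] [[0.848, 0.323, -0.421, 986.383], [0.53, -0.495, 0.688, -761.628], [0.013, -0.807, -0.591, 799.201], [0.0, 0.0, 0.0, 1.0]]
top [[498.7, 0.0, 256.5], [0.0, 498.7, 191.2], [0.0, 0.0, 1.0]] [[0.019, -0.986, 0.164, 287.577], [-1.0, -0.02, -0.005, 8.069], [0.008, -0.164, -0.986, 1671.517], [0.0, 0.0, 0.0, 1.0]]
wrist [[302.7, 0.0, 258.1], [0.0, 302.7, 189.3], [0.0, 0.0, 1.0]] [[0.434, -0.864, -0.257, 337.578], [-0.901, -0.416, -0.122, -530.792], [-0.002, 0.285, -0.959, 373.139], [0.0, 0.0, 0.0, 1.0]]
{'time_s': 0.15, 'joints': array([-1.22660696e+00,  4.91419484e-01,  1.55932338e+00, -3.03262627e-05,
        1.09168721e+00, -1.05647854e-01]), 'joint_vel': array([ 1.02535099e-03, -8.65319672e-04, -1.82694352e-03,  1.90892505e-05,
        1.02775518e-03, -1.48772062e-04]), 'tau': array([ 6.33906420e-04, -6.18709159e+01, -2.61691475e+01, -1.75475634e-04,
        3.22559383e-03, -2.39543323e-05]), 'tcp_pos': array([ 271.6924245 , -562.67154633,  230.85818287]), 'tcp_rot': array([-1.57073477e+00,  8.35592697e-04, -1.12094509e+00]), 'wrist_force': array([-0.17727198,  0.10254002,  0.93953645]), 'wrist_torque': array([ 0.03918131, -0.0147147 ,  0.09093712]), 'gripper_width': 85.47555294239503}
```

View pics/scene0.png

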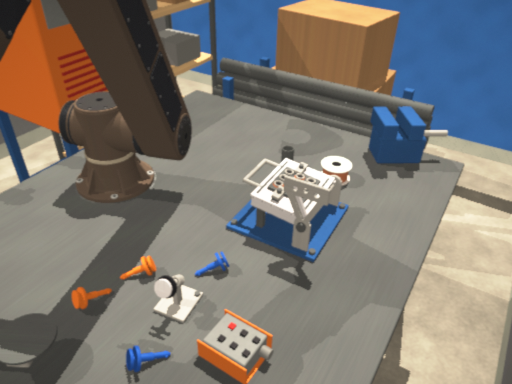

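View pics/top0.png

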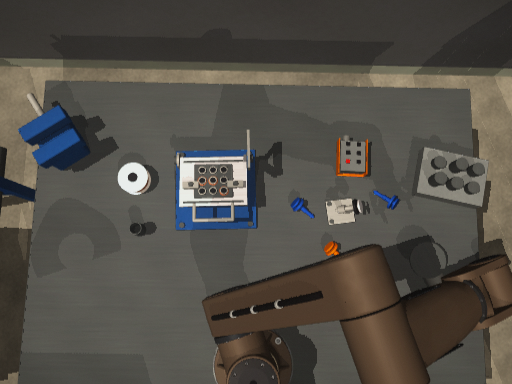

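View pics/wrist0.png

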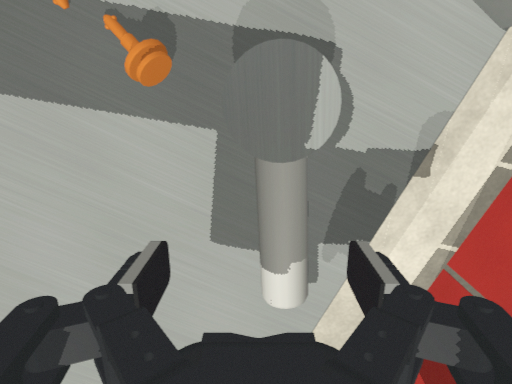

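```bash
python3 - <<'E'
from h import *
im,K,M=load('top0'); b=cv2.cvtColor(im,cv2.COLOR_RGB2BGR)
cv2.imwrite('pics/t_a.png',cv2.resize(b[120:240,165:295],None,fx=6,fy=5*1.2/1.0,interpolation=cv2.INTER_CUBIC)[:600])
cv2.imwrite('pics/t_b.png',cv2.resize(b[180:290,285:455],None,fx=4.7,fy=4.7,interpolation=cv2.INTER_CUBIC))
print(proj(K,M,[271,-562,230]),proj(K,M,[271,-562,0]))
im,K,M=load('scene0'); b=cv2.cvtColor(im,cv2.COLOR_RGB2BGR)
cv2.imwrite('pics/s_a.png',cv2.resize(b[145:260,220:360],None,fx=5,fy=5,interpolation=cv2.INTER_CUBIC))
cv2.imwrite('pics/s_b.png',cv2.resize(b[245:384,0:270],None,fx=2.96,fy=2.96,interpolation=cv2.INTER_CUBIC))
E
```

```text
[451.9967578  283.74546578] [424.51549218 282.41541003]
```

View pics/t_a.png

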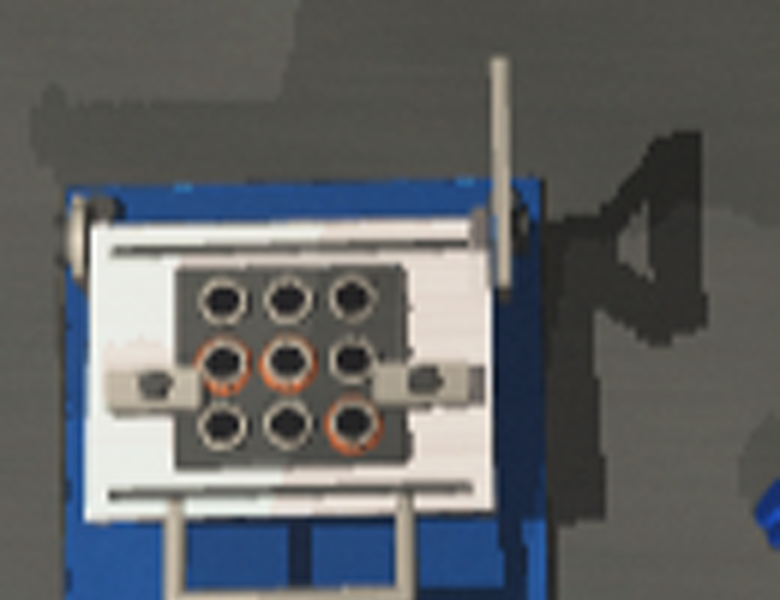

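View pics/t_b.png

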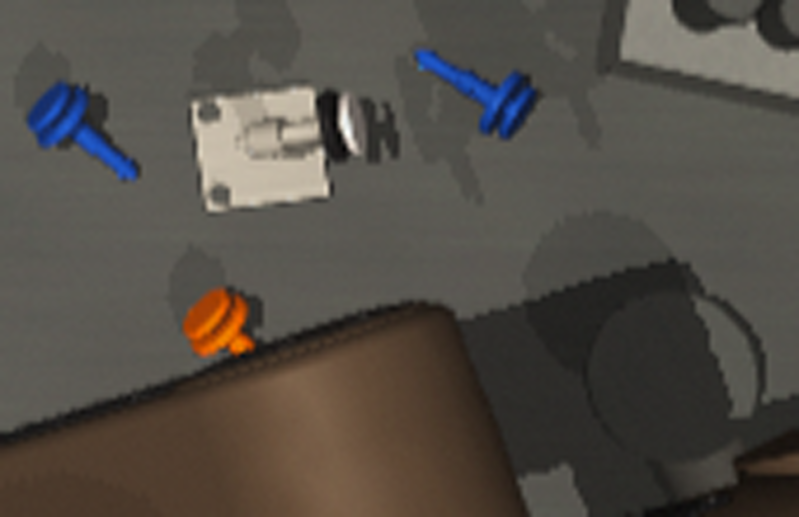

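View pics/s_a.png

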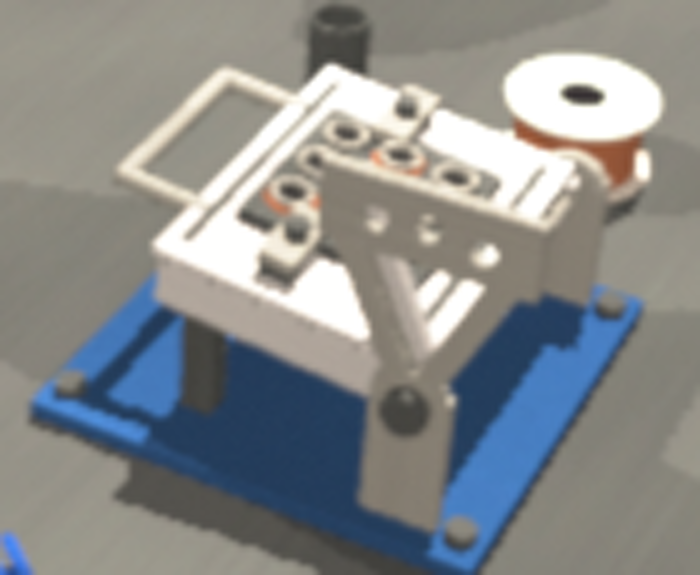

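View pics/s_b.png

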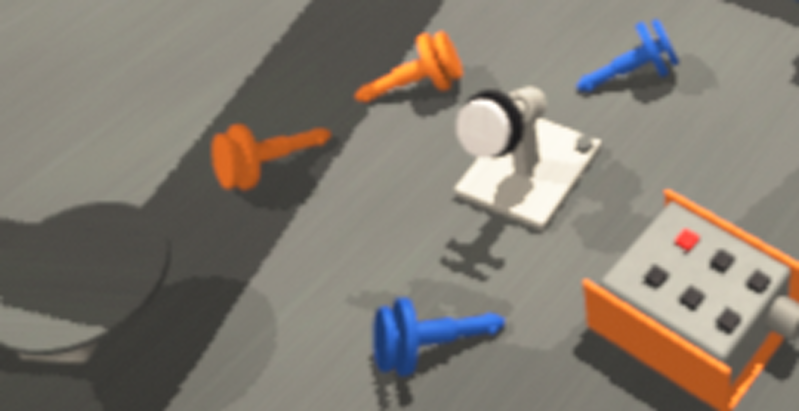

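```bash
python3 - <<'E'
from h import *
im,K,M=load('top0'); b=cv2.cvtColor(im,cv2.COLOR_RGB2BGR)
cv2.imwrite('pics/t_c.png',cv2.resize(b[125:235,170:260],None,fx=5.4,fy=5.4,interpolation=cv2.INTER_CUBIC))
hsv=cv2.cvtColor(im,cv2.COLOR_RGB2HSV)
m=cv2.inRange(hsv,(100,120,50),(125,255,255)); m[:140]=0;m[240:]=0;m[:,:170]=0;m[:,262:]=0
c=max(cv2.findContours(m,cv2.RETR_EXTERNAL,2)[0],key=cv2.contourArea)
bx=cv2.boxPoints(cv2.minAreaRect(c)); print([ (p.tolist(),onz(K,M,*p,10).round(1).tolist()) for p in bx])
# holder plate corners in t_b zoom: /4.7 + (285,180)
for p in [(190,102),(318,85),(330,196),(208,212)]:
    u=p[0]/4.7+285;v=p[1]/4.7+180; print(u,v,onz(K,M,u,v,10).round(1))
# bar in t_a zoom : x/6+165, y/6+120
E
```

```text
[([174.0724639892578, 151.898193359375], [694.4, 283.4, 10.0]), ([254.1474151611328, 149.89633178710938], [707.1, 10.0, 10.0]), ([256.09185791015625, 227.67269897460938], [440.5, -1.7, 10.0]), ([176.0168914794922, 229.674560546875], [428.7, 264.8, 10.0])]
325.4255319148936 201.70212765957447 [ 532.7 -233.6   10. ]
352.6595744680851 198.08510638297872 [ 546.9 -325.7   10. ]
355.2127659574468 221.70212765957447 [ 467.  -333.2   10. ]
329.25531914893617 225.1063829787234 [ 453.9 -246.1   10. ]
```

View pics/t_c.png

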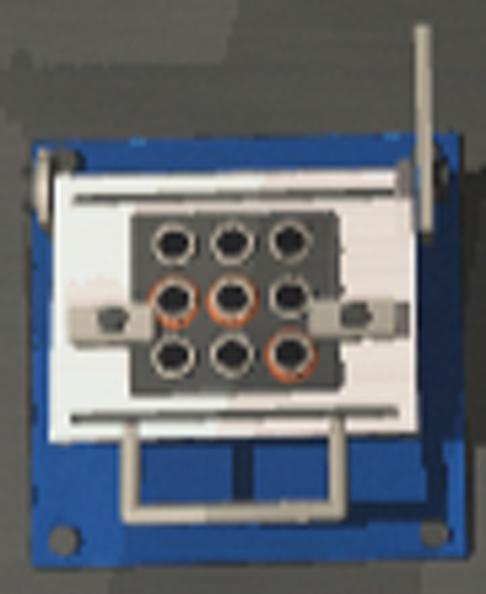

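```bash
cat >> h.py <<'E'
def delta(target,yaw=None):
    s=ctrl.observe(); r=R.from_euler('xyz',s['tcp_rot']).as_matrix()
    d=r.T@(np.array(target)-s['tcp_pos'])/10
    print('t',round(s['time_s'],2),'tcp',s['tcp_pos'].round(1),'rot',s['tcp_rot'].round(4),'F',s['wrist_force'].round(1),'w',round(s['gripper_width'],1))
    print('tool shift cm',d.round(2), '' if yaw is None else 'twist %.3f'%(s['tcp_rot'][2]-yaw))
E
python3 -m handwheel '[[[-2,0,4.8,0,8.5],[-2,0,4.8,0,8.5],[-2,0,4.8,0,8.5],[-2,0,4.8,0,8.5],[-2,0,4.8,0,8.5],[-2,0,4.8,0,8.5],[0,0,0,0.155,8.5],[0,0,0,0.155,8.5]]]'
python3 - <<'E'
from h import *
snap('wrist','w1'); delta([480,-330,231],-1.43)
E
```

```text
time_s: 1.15
tcp_pos: [484.9, -321.6, 229.0]
tcp_rot: [-1.572, 0.003, -1.44]
wrist_force: [-0.2, 0.6, 0.1]
gripper_width: 85.1
t 1.2 tcp [ 484.8 -321.7  228.9] rot [-1.5723  0.0034 -1.4477] F [ 0.5  0.6 -0.4] w 85.0
tool shift cm [ 0.77 -0.21 -0.58] twist -0.018
```

View pics/w1.png

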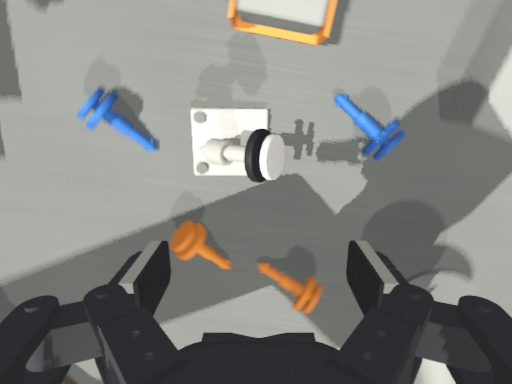

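```bash
python3 - <<'E'
from h import *
im,K,M=load('w1'); b=cv2.cvtColor(im,cv2.COLOR_RGB2BGR)
cv2.imwrite('pics/w1z.png',cv2.resize(b[95:190,180:300],None,fx=6.5,fy=6.2,interpolation=cv2.INTER_CUBIC))
im,K,M=load('scene0'); b=cv2.cvtColor(im,cv2.COLOR_RGB2BGR)
cv2.imwrite('pics/s_c.png',cv2.resize(b[265:325,145:210],None,fx=10,fy=10,interpolation=cv2.INTER_CUBIC))
E
```

```text
(no output)
```

View pics/w1z.png

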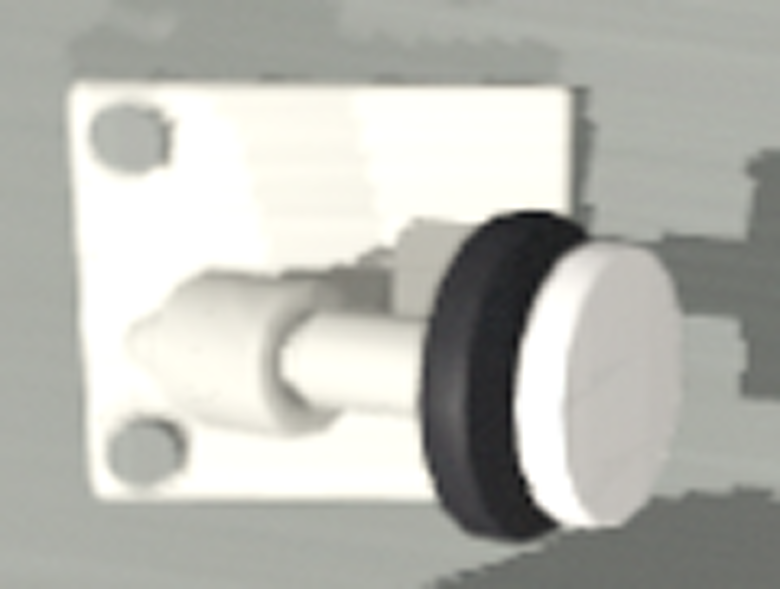

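View pics/s_c.png

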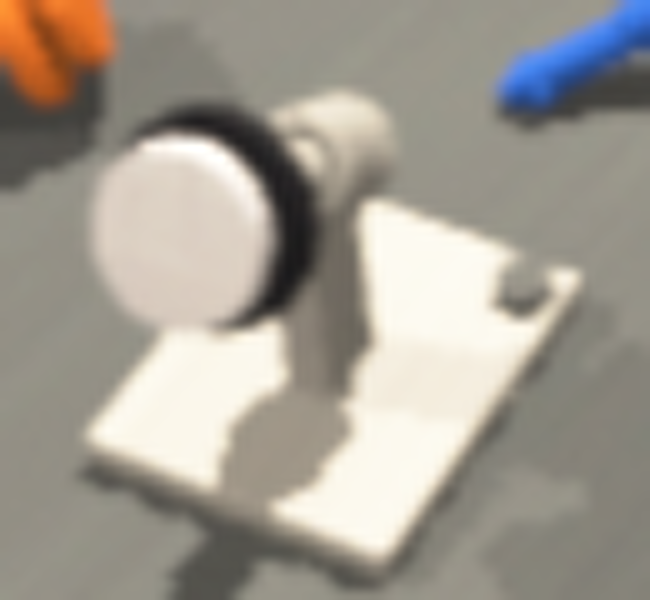

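```bash
python3 - <<'E'
from h import *
im,K,M=load('w1'); im2,K2,M2=load('scene0'); im3,K3,M3=load('top0')
c=[onz(K,M,180+x/6.5,95+y/6.2,10) for x,y in [(70,83),(572,83),(97,498)]]
for p in c: print(p.round(1))
print('edges',np.linalg.norm(c[1]-c[0]),np.linalg.norm(c[2]-c[0]))
v=c[0]-c[1]; print('yaw from y edge',np.degrees(np.arctan2(-v[0],v[1]))); v=c[0]-c[2]; print('yaw from x edge',np.degrees(np.arctan2(v[1],v[0])))
cs=[onz(K2,M2,145+x/10,265+y/10,10) for x,y in [(85,437),(385,560),(582,275)]]
for p in cs: print('scene',p.round(1))
print(np.linalg.norm(cs[1]-cs[0]),np.linalg.norm(cs[2]-cs[1]))
v=cs[1]-cs[0]; print('yaw x edge',np.degrees(np.arctan2(v[1],v[0]))); v=cs[2]-cs[1]; print('yaw y edge',np.degrees(np.arctan2(-v[0],v[1])))
# button centre
p,e=tri([(K,M,276.0,157.1),(K2,M2,162.8,288.2)]); print('button face',p.round(1),np.round(e,1))
# tube mouth: zoom w1 barrel root approx
for C,yw in [((c[1]+c[2])/2,0.135),((cs[0]+cs[2])/2,0.135)]:
    C=C.copy();C[2]=0
    f=np.array([np.sin(yw),-np.cos(yw),0])
    mouth=C+5*f+[0,0,78]; a=np.cos(np.radians(35))*f+[0,0,np.sin(np.radians(35))]
    print('C',C.round(1),'mouth',mouth.round(1),'grip',(mouth+40*a).round(1),'face',(mouth+50*a).round(1))
    print([proj(k,m,mouth+50*a).round(1) for k,m in [(K,M),(K2,M2)]])
E
```

```text
[ 536.8 -234.9   10. ]
[ 548.3 -323.3   10. ]
[ 457.9 -245.2   10. ]
edges 89.14271204450256 79.55391926240976
yaw from y edge 7.431477385723726
yaw from x edge 7.450098908151612
scene [ 470.3 -331.9   10. ]
scene [ 549.3 -321.6   10. ]
scene [ 536.5 -232.6   10. ]
79.60861882063844 89.88120486455395
yaw x edge 7.410260908557719
yaw y edge 8.144613234209677
button face [ 510.9 -332.7  104.3] [0.9 0.9]
C [ 503.1 -284.2    0. ] mouth [ 503.8 -289.2   78. ] grip [ 508.2 -321.7  100.9] face [ 509.3 -329.8  106.7]
[array([272.1, 158. ]), array([162.6, 286.2])]
C [ 503.4 -282.3    0. ] mouth [ 504.1 -287.2   78. ] grip [ 508.5 -319.7  100.9] face [ 509.6 -327.8  106.7]
[array([269.9, 157.4]), array([163.4, 285.6])]
```

```bash
python3 - <<'E'
from h import *
im3,K3,M3=load('top0'); im2,K2,M2=load('scene0')
e=[onz(K3,M3,170+x/5.4,125+y/5.4,106) for x,y in [(128,515),(340,511)]]
print([q.round(1) for q in e],np.linalg.norm(e[0]-e[1]))
# scene bar ends: zoom s_a (5x, off 220,145): near-right end (190,198)->? 
for x,y in [(122,172),(228,75)]:
    print('scene corner',onz(K2,M2,220+x/5,145+y/5,106).round(1))
delta([440,130,230],0.045)
E
```

```text
[array([450.9, 195.7, 106. ]), array([455.7,  72.2, 106. ])] 123.55737366234108
scene corner [436.4 103.7 106. ]
scene corner [433.5 229.1 106. ]
t 1.2 tcp [ 484.8 -321.7  228.9] rot [-1.5723  0.0034 -1.4477] F [ 0.5  0.6 -0.4] w 85.0
tool shift cm [-45.38   0.05   1.1 ] twist -1.493
```

```bash
python3 - <<'E'
from h import *
im3,K3,M3=load('top0'); im2,K2,M2=load('scene0')
P=[]
for t,s in [((128,515),(228,75)),((340,511),(122,172))]:
    p,e=tri([(K3,M3,170+t[0]/5.4,125+t[1]/5.4),(K2,M2,220+s[0]/5,145+s[1]/5)]); print(p.round(1),np.round(e,1)); P.append(p)
print(np.linalg.norm(P[0]-P[1]))
E
```

```text
[450.4 194.2 129.2] [2.3 2.3]
[454.4  72.2 130.3] [1.7 1.7]
122.07916723048962
```

```bash
python3 -m handwheel '[[[-5.7,0,0.1,0,8.5],[-5.7,0,0.1,0,8.5],[-5.7,0,0.1,0,8.5],[-5.7,0,0.1,0,8.5],[-5.7,0,0.1,0,8.5],[-5.7,0,0.1,0,8.5],[-5.7,0,0.1,0,8.5],[-5.5,0,0.1,0,8.5]]]'
python3 -m handwheel '[[[0,0,0,-0.187,8.5],[0,0,0,-0.187,8.5],[0,0,0,-0.187,8.5],[0,0,0,-0.187,8.5],[0,0,0,-0.187,8.5],[0,0,0,-0.187,8.5],[0,0,0,-0.187,8.5],[0,0,0,-0.187,8.5]]]'
python3 - <<'E'
from h import *
snap('wrist','w2'); delta([440,130,230],0.045)
E
```

```text
time_s: 2.2
tcp_pos: [432.2, 138.6, 229.7]
tcp_rot: [-1.571, 0.004, -1.435]
wrist_force: [0.3, 0.5, 0.3]
gripper_width: 85.1
time_s: 3.2
tcp_pos: [430.7, 141.9, 229.3]
tcp_rot: [-1.567, 0.002, 0.071]
wrist_force: [0.3, 0.6, -0.5]
gripper_width: 85.1
t 3.25 tcp [430.7 141.9 229.4] rot [-1.5672  0.0017  0.0805] F [-0.5 -0.   0.4] w 84.9
tool shift cm [ 0.83 -0.07 -1.26] twist 0.035
```

View pics/w2.png

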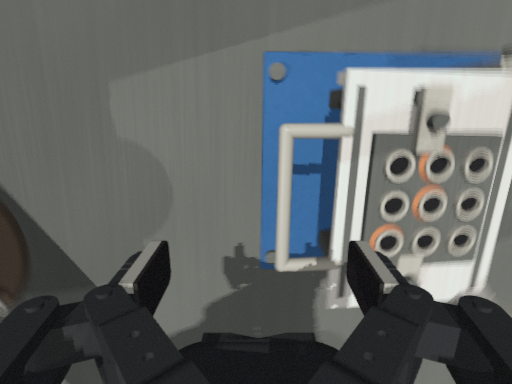

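```bash
python3 - <<'E'
from h import *
im3,K3,M3=load('top0'); im2,K2,M2=load('scene0');im1,K1,M1=load('w2')
b=cv2.cvtColor(im1,cv2.COLOR_RGB2BGR)
cv2.imwrite('pics/w2z.png',cv2.resize(b[110:280,255:365],None,fx=3.5,fy=3.5,interpolation=cv2.INTER_CUBIC))
P=[]
for t,s,w in [((128,515),(228,75),(286,130)),((340,511),(122,172),(281,265))]:
    p,e=tri([(K3,M3,170+t[0]/5.4,125+t[1]/5.4),(K2,M2,220+s[0]/5,145+s[1]/5),(K1,M1,*w)]); print(p.round(1),np.round(e,1)); P.append(p)
    p,e=tri([(K3,M3,170+t[0]/5.4,125+t[1]/5.4),(K1,M1,*w)]); print(p.round(1),np.round(e,1))
    p,e=tri([(K2,M2,220+s[0]/5,145+s[1]/5),(K1,M1,*w)]); print(p.round(1),np.round(e,1))
print(np.linalg.norm(P[0]-P[1]))
d=P[0]-P[1];print('yaw',np.arctan2(-d[0],d[1]))
E
```

```text
[450.1 194.  129.2] [1.9 2.7 0.8]
[449.3 193.3 125.6] [0.4 0.4]
[450.9 194.5 129.5] [1.7 1.7]
[455.   72.9 129.5] [2.5 1.1 1.7]
[455.3  71.5 125. ] [1.6 1.6]
[455.9  74.  129.9] [0.5 0.5]
121.17536999801668
yaw 0.040744482168402645
```

View pics/w2z.png

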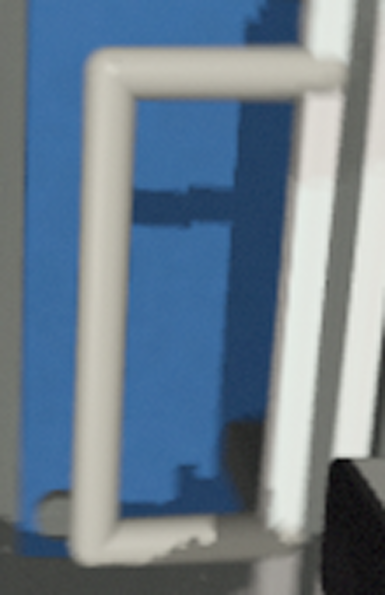

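```bash
python3 -m handwheel '[[[0,0,0,0.035,0],[1.2,1.5,-0.9,0,0],[1.0,2.5,0,0,0],[0,2.5,0,0,0],[0,0,0,0,0],[0,0,0,0,0],[0,0,0,0,0]]]'
python3 - <<'E'
from h import *
delta([452.5,133.5,150],0.041)
E
```

```text
time_s: 4.12
tcp_pos: [456.4, 131.6, 160.6]
tcp_rot: [-1.567, 0.001, 0.03]
wrist_force: [0.1, -0.6, 1.1]
gripper_width: -0.2
t 4.12 tcp [456.4 131.6 160.6] rot [-1.5674e+00  1.0000e-03  2.9900e-02] F [ 0.1 -0.6  1.1] w -0.2
tool shift cm [-0.38  1.07  0.2 ] twist -0.011
```

```bash
python3 -m handwheel '[[[-0.4,1.0,0.2,-0.01,0],[0,0.6,0,0,0],[0,0,0,0,0]]]'; for i in 1; do :; done; python3 -m handwheel '[[[0,0.3,0,0,0],[0,0,0,0,0]]]';python3 -m handwheel '[[[0,0.3,0,0,0],[0,0,0,0,0]]]'
```

```text
time_s: 4.5
tcp_pos: [452.3, 133.7, 144.6]
tcp_rot: [-1.567, -0.001, 0.041]
wrist_force: [0.5, 0.4, 0.2]
gripper_width: -0.1
time_s: 4.75
tcp_pos: [452.3, 133.8, 141.4]
tcp_rot: [-1.567, -0.001, 0.041]
wrist_force: [0.1, -0.1, 0.1]
gripper_width: -0.2
time_s: 5.0
tcp_pos: [452.4, 133.8, 138.3]
tcp_rot: [-1.567, -0.001, 0.041]
wrist_force: [-0.4, -0.4, -0.1]
gripper_width: 0.2
```

```bash
python3 -m handwheel '[[[0,0.2,0,0,0],[0,0,0,0,0]]]';python3 -m handwheel '[[[0,0.15,0,0,0],[0,0,0,0,0]]]'
```

```text
time_s: 5.25
tcp_pos: [452.5, 133.8, 136.2]
tcp_rot: [-1.567, -0.001, 0.041]
wrist_force: [0.6, 0.8, 0.8]
gripper_width: 0.4
time_s: 5.5
tcp_pos: [452.5, 133.8, 134.6]
tcp_rot: [-1.567, -0.002, 0.041]
wrist_force: [-0.2, 0.1, 0.8]
gripper_width: 0.3
```

```bash
python3 -m handwheel '[[[0,0.15,0,0,0],[0,0,0,0,0]]]';python3 -m handwheel '[[[0,0.15,0,0,0],[0,0,0,0,0]]]'
```

```text
time_s: 5.75
tcp_pos: [452.5, 133.9, 133.3]
tcp_rot: [-1.567, -0.002, 0.041]
wrist_force: [0.7, -0.1, 0.6]
gripper_width: -0.0
time_s: 6.0
tcp_pos: [452.3, 133.8, 131.8]
tcp_rot: [-1.567, -0.001, 0.041]
wrist_force: [-0.4, -0.5, 0.8]
gripper_width: -0.2
```

```bash
python3 -m handwheel '[[[0,0.15,0,0,0],[0,0,0,0,0]]]';python3 -m handwheel '[[[0,0.15,0,0,0],[0,0,0,0,0]]]'
```

```text
time_s: 6.25
tcp_pos: [452.0, 133.8, 130.3]
tcp_rot: [-1.567, -0.001, 0.041]
wrist_force: [-2.3, 0.6, 0.9]
gripper_width: 0.3
time_s: 6.5
tcp_pos: [451.7, 133.8, 128.7]
tcp_rot: [-1.567, -0.0, 0.041]
wrist_force: [-1.3, 0.1, 0.6]
gripper_width: 0.2
```

```bash
python3 - <<'E'
from h import *
im,K,M=snap('wrist','w3'); delta([452,133,130])
E
```

```text
t 6.55 tcp [451.8 133.8 128.7] rot [-1.5672e+00 -4.0000e-04  4.0700e-02] F [-0.5 -0.1  0.5] w -0.4
tool shift cm [ 0.02 -0.13 -0.08]
```

View pics/w3.png

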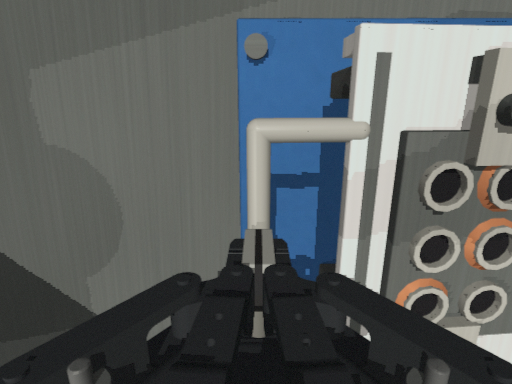

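```bash
python3 -m handwheel '[[[0,0.15,0,0,0],[0,0,0,0,0]]]';python3 -m handwheel '[[[0,0.15,0,0,0],[0,0,0,0,0]]]'
```

```text
time_s: 6.8
tcp_pos: [451.6, 133.8, 127.1]
tcp_rot: [-1.567, 0.0, 0.041]
wrist_force: [-1.7, 0.6, 2.2]
gripper_width: -0.3
time_s: 7.05
tcp_pos: [451.4, 133.8, 125.5]
tcp_rot: [-1.567, 0.0, 0.041]
wrist_force: [0.1, -0.2, 2.2]
gripper_width: -0.0
```

```bash
python3 -m handwheel '[[[0,-1.0,0,0,3.8],[0,-1.0,0,0,3.8],[0,0,0,0,3.8],[0,0,0,0,3.8],[0,0,0,0,3.8]]]'
python3 - <<'E'
from h import *
delta([451.4,133.4,100.5],0.042)
E
```

```text
time_s: 7.68
tcp_pos: [452.3, 133.8, 147.3]
tcp_rot: [-1.567, -0.002, 0.041]
wrist_force: [-0.1, -0.0, 0.5]
gripper_width: 37.9
t 7.67 tcp [452.3 133.8 147.3] rot [-1.5671 -0.0019  0.0407] F [-0.1 -0.   0.5] w 37.9
tool shift cm [-0.1   4.67 -0.05] twist -0.001
```

```bash
python3 -m handwheel '[[[-0.1,2.3,0,0,3.8],[0,2.3,0,0,3.8],[0,0,0,0,3.8],[0,0,0,0,0.5],[0,0,0,0,0.5],[0,0,0,0,0.5],[0,0,0,0,0.5]]]' 60
python3 - <<'E'
from h import *
im,K,M=snap('wrist','w4'); delta([451.4,133.4,100.5],0.042)
E
```

```text
time_s: 8.55
tcp_pos: [451.3, 134.0, 101.0]
tcp_rot: [-1.567, -0.002, 0.041]
wrist_force: [1.3, 0.4, -8.9]
gripper_width: 10.0
t 8.6 tcp [451.3 134.  101. ] rot [-1.5671 -0.0019  0.0407] F [ 0.2  0.3 -7.8] w 10.0
tool shift cm [ 0.    0.05 -0.06] twist -0.001
```

View pics/w4.png

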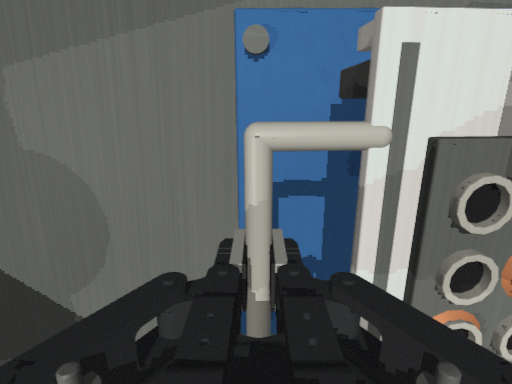

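```bash
python3 -m handwheel '[[[0.2,-1.0,0,0,0.5],[0.25,-1.1,0,0,0.5],[0.3,-1.0,0,0,0.5],[0.3,-1.0,0,0,0.5],[0.4,-0.95,0,0,0.5],[0.4,-0.9,0,0,0.5],[0.5,-0.9,0,0,0.5],[0,0,0,0,0.5]]]'
python3 - <<'E'
from h import *
delta([485.3,135.2,187.9],0.042)
E
```

```text
time_s: 9.6
tcp_pos: [475.9, 134.9, 174.8]
tcp_rot: [-1.567, -0.001, 0.041]
wrist_force: [0.3, 0.8, 0.2]
gripper_width: 10.0
t 9.6 tcp [475.9 134.9 174.8] rot [-1.5667e+00 -1.1000e-03  4.0500e-02] F [0.3 0.8 0.2] w 10.0
tool shift cm [ 0.94 -1.31 -0.01] twist -0.001
```

```bash
python3 -m handwheel '[[[0.45,-0.75,0,0,0.5],[0.45,-0.7,0,0,0.5],[0,0,0,0,0.5],[0,0,0,0,0.5]]]'
python3 - <<'E'
from h import *
im,K,M=snap('scene','s5'); b=cv2.cvtColor(im,cv2.COLOR_RGB2BGR);cv2.imwrite('pics/s5z.png',cv2.resize(b[130:260,230:360],None,fx=4.6,fy=4.6,interpolation=cv2.INTER_CUBIC))
im,K,M=snap('top','t5'); b=cv2.cvtColor(im,cv2.COLOR_RGB2BGR);cv2.imwrite('pics/t5z.png',cv2.resize(b[120:240,165:275],None,fx=5,fy=5,interpolation=cv2.INTER_CUBIC))
delta([485.3,135.2,187.9],0.042)
E
```

```text
time_s: 10.1
tcp_pos: [485.1, 135.3, 190.1]
tcp_rot: [-1.567, -0.0, 0.04]
wrist_force: [-1.2, 2.3, -11.5]
gripper_width: 9.7
t 10.2 tcp [485.1 135.3 190. ] rot [-1.5666e+00 -1.0000e-04  4.0500e-02] F [-1.3  1.3 -5.6] w 10.1
tool shift cm [ 0.02  0.21 -0.01] twist -0.001
```

View pics/s5z.png

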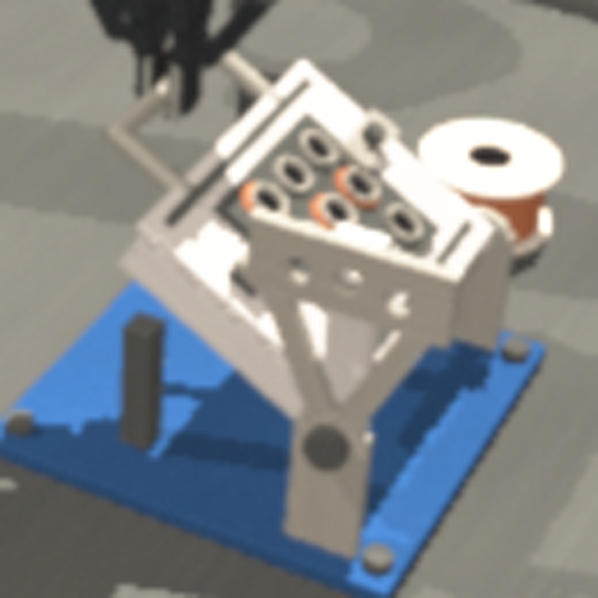

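View pics/t5z.png

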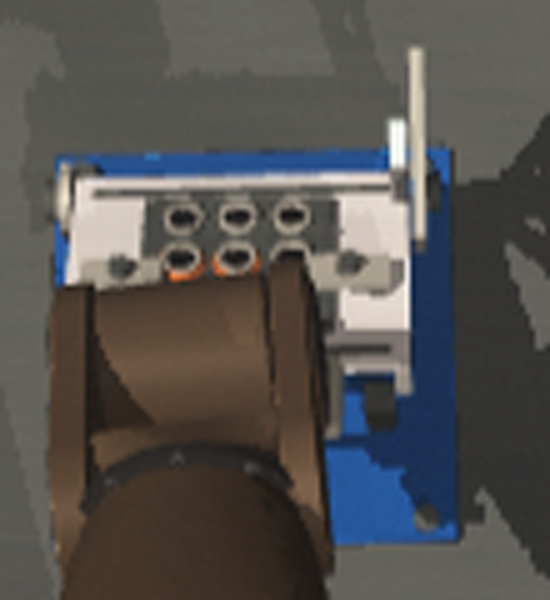

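```bash
python3 - <<'E'
from h import *
im,K,M=load('s5'); b=cv2.cvtColor(im,cv2.COLOR_RGB2BGR);cv2.imwrite('pics/s5y.png',cv2.resize(b[170:225,275:335],None,fx=11,fy=11,interpolation=cv2.INTER_CUBIC))
im,K,M=load('t5'); b=cv2.cvtColor(im,cv2.COLOR_RGB2BGR);cv2.imwrite('pics/t5y.png',cv2.resize(b[120:180,230:265],None,fx=10,fy=10,interpolation=cv2.INTER_CUBIC))
E
```

```text
(no output)
```

View pics/s5y.png

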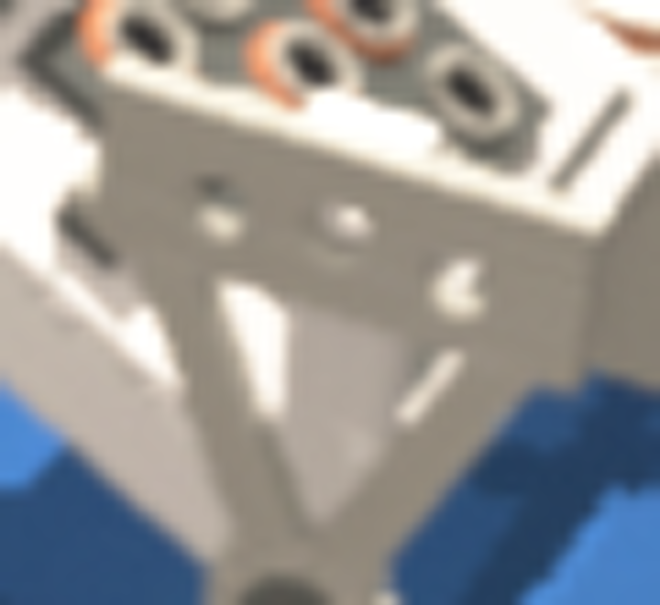

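View pics/t5y.png

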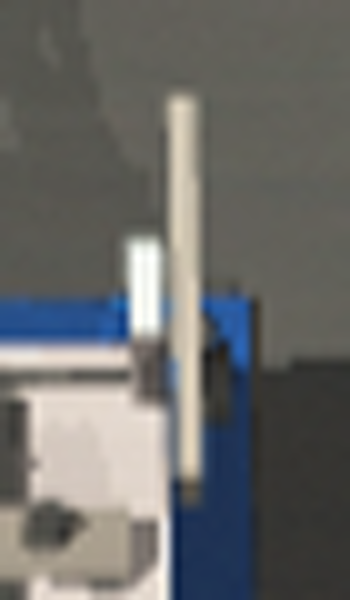

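```bash
python3 - <<'E'
from h import *
im,K,M=load('t5'); g=im.astype(int).sum(2)
for c in [243,244,245,247,248,249]: print(c,[(r,int(g[r,c])) for r in range(124,174)][:0], g[126:172,c].tolist())
# predicted
yw=0.042; f=np.array([np.cos(yw),np.sin(yw),0]); l=np.array([-np.sin(yw),np.cos(yw),0]); z=np.array([0,0,1.])
pv=np.array([654.7,142.3,90])
for n,p in [('hole',pv-118*l+110*z),('sector top mid',pv-114*l+132*z),('arm top',pv-102*l+124*z),('hole',pv-118*l+110*z)]:
    print(n,p.round(1),proj(K,M,p).round(2), proj(*load('s5')[1:],p).round(2))
S=load('s5')[1:]
for th in [-0.02,0,0.02]:
  q=lambda w: proj(*S,pv-(118-w)*l+110*(np.cos(th)*z+np.sin(th)*f) if w>=11 else pv-(118-w)*l+110*z).round(2)
  print(th,'sector out,in; arm out,in',q(0),q(8),q(11),q(21))
E
```

```text
243 [] [277, 279, 285, 284, 288, 293, 292, 286, 291, 293, 278, 254, 252, 254, 251, 254, 257, 363, 621, 724, 719, 724, 724, 721, 724, 725, 701, 516, 345, 370, 398, 377, 435, 459, 552, 654, 648, 646, 638, 645, 639, 642, 640, 636, 647, 584]
244 [] [284, 278, 284, 284, 286, 290, 289, 287, 286, 292, 280, 250, 248, 252, 256, 254, 256, 365, 621, 725, 723, 722, 724, 721, 721, 725, 698, 515, 343, 318, 249, 243, 268, 295, 477, 652, 652, 647, 640, 642, 640, 643, 640, 637, 647, 583]
245 [] [284, 275, 288, 289, 284, 288, 289, 287, 287, 290, 293, 287, 289, 286, 282, 258, 254, 363, 619, 725, 724, 721, 722, 725, 722, 725, 700, 518, 319, 254, 248, 247, 265, 266, 437, 651, 651, 649, 637, 639, 639, 642, 642, 639, 648, 585]
247 [] [285, 279, 287, 406, 579, 581, 582, 585, 580, 583, 577, 583, 583, 582, 583, 581, 579, 583, 561, 511, 509, 498, 498, 501, 503, 499, 501, 505, 502, 479, 415, 419, 400, 350, 349, 353, 350, 351, 351, 355, 357, 311, 167, 186, 184, 168]
248 [] [284, 284, 285, 407, 583, 586, 584, 583, 585, 580, 585, 584, 578, 585, 582, 579, 580, 578, 581, 582, 580, 582, 578, 577, 579, 576, 576, 579, 
[... 151 characters left out ...]
, 462, 514, 517, 512, 512, 517, 514, 515, 513, 513, 530, 578, 578, 576, 582, 579, 580, 578, 579, 578, 582, 579, 579, 579, 578, 580, 576, 581, 581, 555, 442, 248, 245, 206, 161]
hole [659.7  24.4 200. ] [249.32 149.63] [305.11 190.96]
sector top mid [659.5  28.4 222. ] [247.94 147.84] [306.61 182.59]
arm top [659.   40.4 214. ] [243.97 148.59] [308.31 182.9 ]
hole [659.7  24.4 200. ] [249.32 149.63] [305.11 190.96]
-0.02 sector out,in; arm out,in [305.11 190.96] [306.45 189.3 ] [306.11 188.42] [307.76 186.38]
0 sector out,in; arm out,in [305.11 190.96] [306.45 189.3 ] [306.95 188.68] [308.59 186.64]
0.02 sector out,in; arm out,in [305.11 190.96] [306.45 189.3 ] [307.78 188.96] [309.43 186.91]
```

```bash
python3 -m handwheel '[[[-0.13,0.2,0,0,0.5],[0,0,0,0,0.5],[0,0,0,0,2.2],[0,0,0,0,2.2],[0,0,0,0,2.2]]]'
python3 - <<'E'
from h import *
im,K,M=snap('top','t6'); g=im.astype(int).sum(2)
for c in [244,248]: print(c,g[126:172,c].tolist())
im,K,M=snap('scene','s6'); b=cv2.cvtColor(im,cv2.COLOR_RGB2BGR);cv2.imwrite('pics/s6y.png',cv2.resize(b[170:225,275:335],None,fx=11,fy=11,interpolation=cv2.INTER_CUBIC))
snap('wrist','w6')
delta([485.3,135.2,187.9],0.042)
E
```

```text
time_s: 10.82
tcp_pos: [485.4, 135.0, 189.7]
tcp_rot: [-1.567, -0.006, 0.041]
wrist_force: [-0.8, -0.1, 0.3]
gripper_width: 21.8
244 [284, 279, 286, 287, 283, 290, 288, 289, 285, 289, 281, 250, 250, 256, 255, 258, 255, 309, 557, 725, 724, 724, 724, 724, 722, 723, 712, 607, 327, 294, 245, 240, 260, 288, 478, 652, 650, 648, 642, 643, 639, 646, 641, 639, 648, 583]
248 [284, 280, 286, 412, 584, 584, 586, 584, 581, 581, 581, 583, 582, 584, 583, 582, 578, 581, 582, 581, 578, 580, 576, 580, 579, 581, 575, 579, 575, 576, 580, 582, 582, 582, 579, 578, 575, 578, 582, 581, 554, 439, 251, 244, 205, 159]
t 10.97 tcp [485.2 135.1 189.6] rot [-1.5668 -0.0052  0.0406] F [ 1.1 -0.2 -0.1] w 22.2
tool shift cm [0.01 0.17 0.01] twist -0.001
```

View pics/s6y.png

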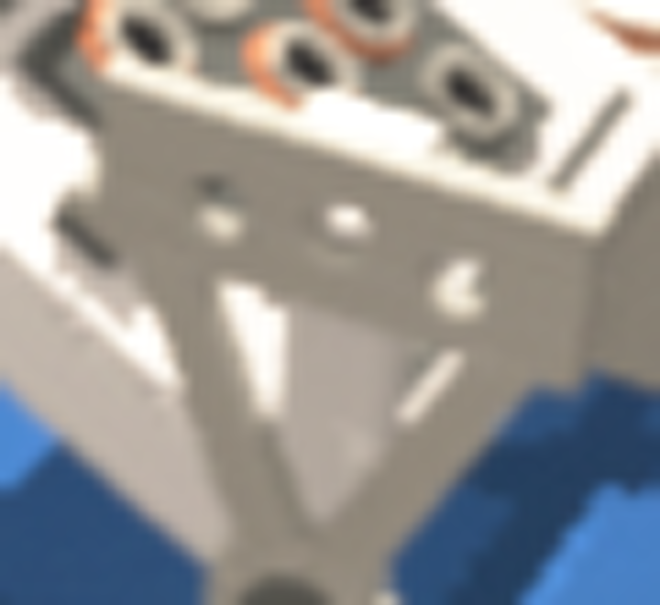

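View pics/w6.png

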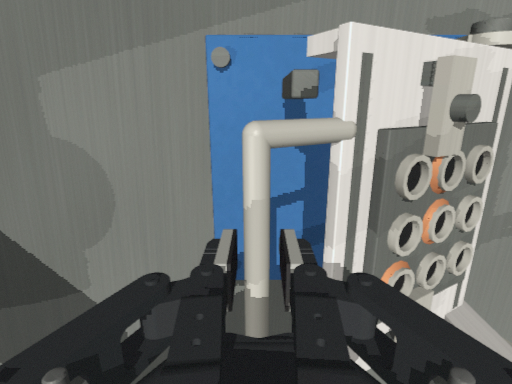

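```bash
python3 -m handwheel '[[[0,0,0,0,2.4],[0,-1,0,0,2.4],[0,-3,0,0,3],[0,-3,0,0,5],[0,-1,-5.6,0,5.5],[0,0,-5.7,0,5.5],[0,0,-5.7,0,5.5],[0.3,0,-5.7,0,5.5],[0.3,0,-5.7,0,5.5],[0.3,0,-5.7,0,5.5],[0.3,0,-5.7,0,5.5],[0.3,0,-5.7,0,5.5]]]'
python3 - <<'E'
from h import *
delta([490,-315,220],-1.44)
im,K,M=snap('top','t7'); g=im.astype(int).sum(2)
for c in [244,248]: print(c,g[140:158,c].tolist())
E
```

```text
time_s: 12.48
tcp_pos: [520.7, -330.0, 279.8]
tcp_rot: [-1.57, -0.013, 0.048]
wrist_force: [0.6, 0.4, -0.3]
gripper_width: 55.0
t 12.47 tcp [ 520.7 -330.   279.8] rot [-1.57   -0.0134  0.0479] F [ 0.6  0.4 -0.3] w 55.0
tool shift cm [-3.07  5.94  1.64] twist 1.488
244 [245, 248, 247, 283, 501, 683, 679, 679, 680, 678, 678, 686, 662, 525, 238, 230, 240, 235]
248 [496, 498, 500, 500, 500, 500, 498, 496, 495, 499, 498, 495, 497, 498, 495, 499, 497, 500]
```

```bash
python3 -m handwheel '[[[0,0,0,0.187,5.5],[0,0,0,0.187,5.5],[0,0,0,0.187,5.5],[0,0,0,0.187,5.5],[0,0,0,0.187,5.5],[0,0,0,0.187,5.5],[0,0,0,0.187,5.5],[0,0,0,0.179,5.5]]]'
python3 - <<'E'
from h import *
delta([490,-315,220],-1.44)
im,K,M=snap('wrist','w8')
im,K,M=snap('top','t8');b=cv2.cvtColor(im,cv2.COLOR_RGB2BGR);cv2.imwrite('pics/t8z.png',cv2.resize(b[120:240,165:275],None,fx=5,fy=5,interpolation=cv2.INTER_CUBIC))
im,K,M=snap('scene','s8');b=cv2.cvtColor(im,cv2.COLOR_RGB2BGR);cv2.imwrite('pics/s8z.png',cv2.resize(b[130:260,230:360],None,fx=4.6,fy=4.6,interpolation=cv2.INTER_CUBIC))
E
```

```text
time_s: 13.52
tcp_pos: [519.9, -338.4, 283.8]
tcp_rot: [-1.556, -0.004, -1.456]
wrist_force: [0.3, 0.3, -0.1]
gripper_width: 55.0
t 13.53 tcp [ 519.9 -338.4  283.8] rot [-1.5562 -0.0037 -1.4557] F [ 0.3  0.3 -0.1] w 55.0
tool shift cm [-2.69  6.33 -2.79] twist -0.016
```

View pics/w8.png

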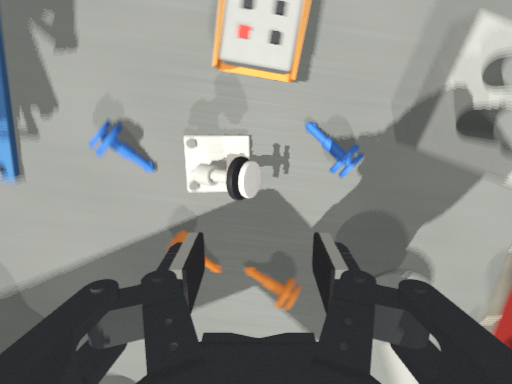

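View pics/t8z.png

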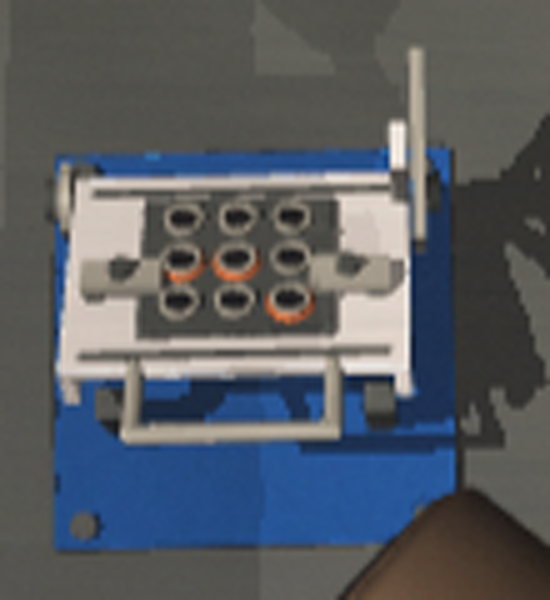

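View pics/s8z.png

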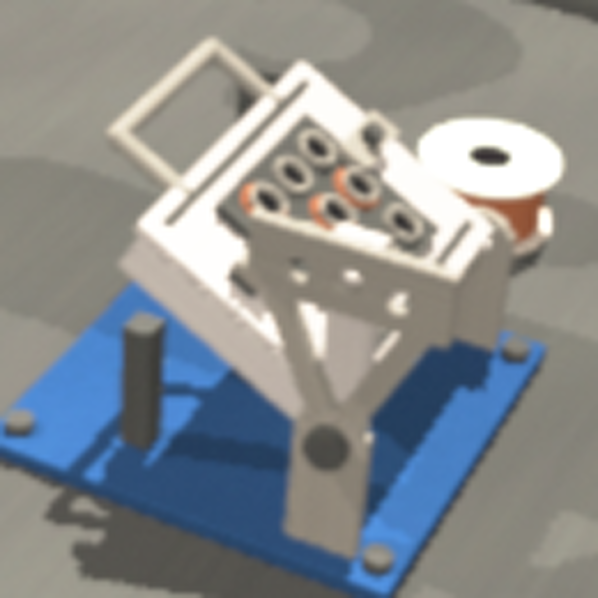

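```bash
python3 - <<'E'
from h import *
_,K3,M3=load('t8');_,K2,M2=load('s8')
for t,s in [((190.8,206.6),(276.1,139.3)),((231.6,206.4),(254.3,158.3))]:
    p,e=tri([(K3,M3,*t),(K2,M2,*s)]); print(p.round(1),np.round(e,1))
# predicted top row of bar centre for tilt values using pivot
yw=0.042; f=np.array([np.cos(yw),np.sin(yw),0]); l=np.array([-np.sin(yw),np.cos(yw),0]); z=np.array([0,0,1.])
for px in (653.8,654.7):
  pv=np.array([px,142.3,90])
  for th in (.08,.1,.12,.5,.515,.53,.545):
    ph=th+.0779; p=pv-205.6*np.cos(ph)*f+205.6*np.sin(ph)*z
    print(px,th,p.round(1),proj(K3,M3,p).round(2),proj(K2,M2,p).round(2))
# holder via w8
im,K,M=load('w8'); b=cv2.cvtColor(im,cv2.COLOR_RGB2BGR)
cv2.imwrite('pics/w8z.png',cv2.resize(b[125:210,175:275],None,fx=7,fy=7,interpolation=cv2.INTER_CUBIC))
E
```

```text
[482.3 194.5 208.4] [1.7 1.7]
[484.8  73.7 207.9] [1. 1.]
653.8 0.08 [450.9 133.8 122.3] [212.97 220.19] [254.29 171.37]
653.8 0.1 [451.6 133.8 126.4] [212.86 219.83] [254.52 170.26]
653.8 0.12 [452.4 133.8 130.4] [212.76 219.44] [254.78 169.15]
653.8 0.5 [481.7 135.1 202.3] [210.78 206.98] [264.63 150.06]
653.8 0.515 [483.4 135.1 204.9] [210.7  206.29] [265.21 149.4 ]
653.8 0.53 [485.2 135.2 207.4] [210.63 205.59] [265.81 148.76]
653.8 0.545 [487.  135.3 209.9] [210.55 204.88] [266.41 148.12]
654.7 0.08 [451.8 133.8 122.3] [212.98 219.9 ] [254.55 171.47]
654.7 0.1 [452.5 133.8 126.4] [212.87 219.54] [254.79 170.35]
654.7 0.12 [453.3 133.8 130.4] [212.77 219.16] [255.05 169.24]
654.7 0.5 [482.6 135.1 202.3] [210.79 206.68] [264.92 150.15]
654.7 0.515 [484.3 135.1 204.9] [210.71 205.99] [265.5  149.49]
654.7 0.53 [486.1 135.2 207.4] [210.64 205.29] [266.09 148.85]
654.7 0.545 [487.9 135.3 209.9] [210.56 204.58] [266.7  148.22]
```

View pics/w8z.png

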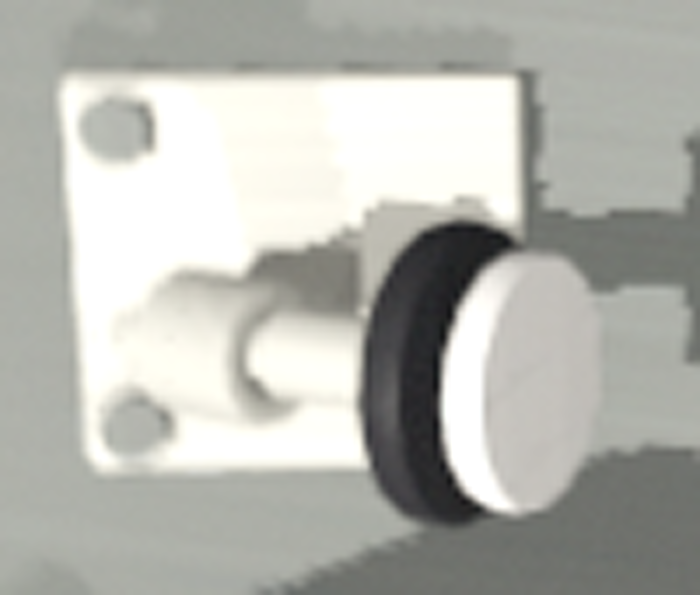

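```bash
python3 - <<'E'
from h import *
im,K,M=load('w8')
c=[onz(K,M,175+x/7,125+y/7,10) for x,y in [(62,73),(522,73),(90,470)]]
for p in c: print(p.round(1))
print('edges',np.linalg.norm(c[1]-c[0]),np.linalg.norm(c[2]-c[0]))
v=c[0]-c[1]; print(np.arctan2(-v[0],v[1])); v=c[0]-c[2]; print(np.arctan2(v[1],v[0]))
print('C',(c[1]+c[2])/2)
d=ray(K,M,175+540/7,125+383/7); print('face ray y at z=106.7', onz(K,M,175+540/7,125+383/7,106.7).round(1))
im,K,M=load('w1');print('w1 face', onz(K,M,276,157.1,106.7).round(1))
_,K,M=load('scene0');print('scene face', onz(K,M,162.8,288.2,106.7).round(1))
E
```

```text
[ 538.1 -234.6   10. ]
[ 548.2 -323.5   10. ]
[ 458.1 -244.1   10. ]
edges 89.5314552622649 80.49672205788494
0.11349078145239132
0.11852023497611368
C [ 503.15875804 -283.79029252   10.        ]
face ray y at z=106.7 [ 510.8 -332.7  106.7]
w1 face [ 510.5 -333.1  106.7]
scene face [ 513.4 -333.8  106.7]
```

```bash
python3 - <<'E'
from h import *
im,K,M=load('w8'); b=cv2.cvtColor(im,cv2.COLOR_RGB2BGR)
z=cv2.resize(b[125:210,175:275],None,fx=7,fy=7,interpolation=cv2.INTER_CUBIC)
yw=0.122; fy=np.array([np.sin(yw),-np.cos(yw),0]); fx=np.array([np.cos(yw),np.sin(yw),0])
a=np.cos(np.radians(35))*fy+[0,0,np.sin(np.radians(35))]; u=-np.sin(np.radians(35))*fy+[0,0,np.cos(np.radians(35))]
mouth=np.array([503.2,-283.9,0])+5*fy+[0,0,78]
for t,r,col in [(0,13,(0,0,255)),(30,25,(0,255,0)),(38,25,(255,0,255)),(50,21,(255,0,0))]:
    pts=[]
    for k in np.linspace(0,6.283,60):
        q=proj(K,M,mouth+t*a+r*(np.cos(k)*fx+np.sin(k)*u)); pts.append((q-[175,125])*7)
    cv2.polylines(z,[np.int32(pts)],True,col,1)
cv2.imwrite('pics/w8o.png',z)
E
```

```text
(no output)
```

View pics/w8o.png

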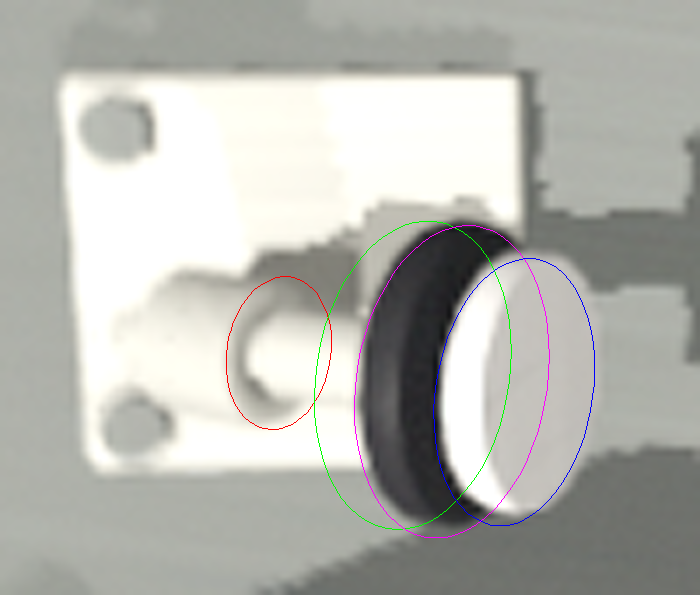

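```bash
python3 - <<'E'
from h import *
delta([508.9,-317.6,150],-1.436)
E
```

```text
t 13.68 tcp [ 519.9 -338.4  283.6] rot [-1.5562 -0.0039 -1.4464] F [0.7 0.4 0.5] w 55.2
tool shift cm [-2.25 13.34 -1.03] twist -0.010
```

```bash
python3 -m handwheel '[[[-0.75,4.4,-0.35,-0.01,5.5],[-0.75,4.4,-0.35,0,5.5],[-0.75,4.4,-0.35,0,5.5],[0,0,0,0,5.5]]]'
python3 - <<'E'
from h import *
delta([508.9,-317.6,101],-1.436)
im,K,M=snap('wrist','w9')
snap('scene','s9')
E
```

```text
time_s: 14.18
tcp_pos: [508.8, -317.8, 150.3]
tcp_rot: [-1.554, -0.007, -1.417]
wrist_force: [-0.6, -0.2, 0.1]
gripper_width: 54.9
t 14.18 tcp [ 508.8 -317.8  150.3] rot [-1.554  -0.007  -1.4169] F [-0.6 -0.2  0.1] w 54.9
tool shift cm [-0.06  4.93 -0.07] twist 0.019
```

View pics/w9.png

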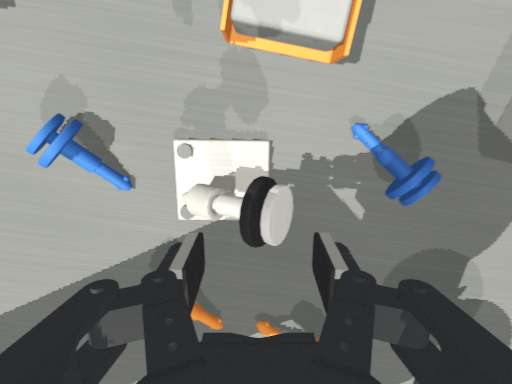

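View pics/s9.png

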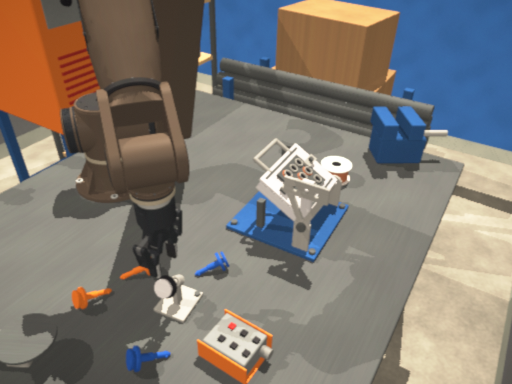

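```bash
python3 - <<'E'
from h import *
im,K,M=load('w9'); b=cv2.cvtColor(im,cv2.COLOR_RGB2BGR)
cv2.imwrite('pics/w9z.png',cv2.resize(b[130:255,165:300],None,fx=5.5,fy=4.8*1.145,interpolation=cv2.INTER_CUBIC)[:600])
for z in (102,104,106): print(onz(K,M,277.5,214,z).round(1))
_,K2,M2=load('scene0')
print(tri([(K,M,277.5,214),(K2,M2,162.8,288.2)]))
E
```

```text
[ 510.6 -330.5  102. ]
[ 511.3 -330.2  104. ]
[ 512. -330.  106.]
(array([ 510.21731096, -330.65067963,  101.63767498]), [np.float64(0.2911760442247963), np.float64(0.29117604422478194)])
```

View pics/w9z.png

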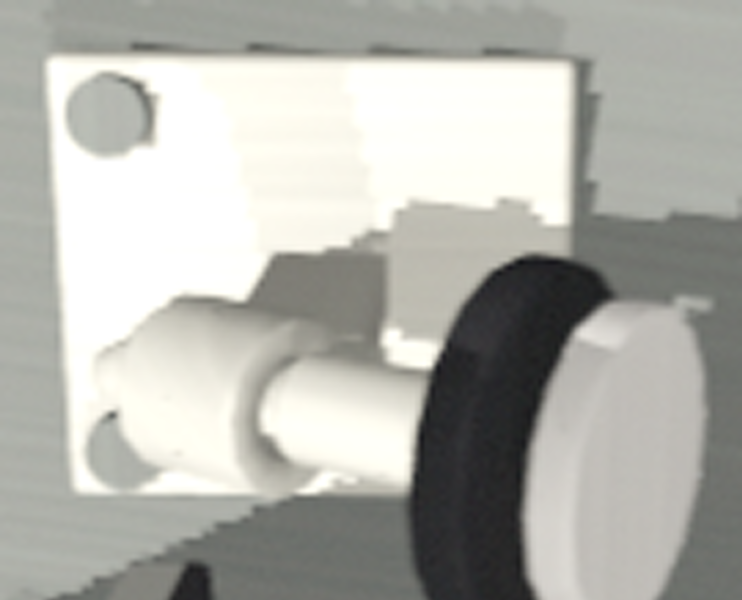

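```bash
python3 -m handwheel '[[[-0.2,1.9,0,0.019,5.5],[0,1.5,0,0,5.5],[0,1.5,0,0,5.5],[0,0,0,0,5.5]]]'
python3 - <<'E'
from h import *
delta([509,-315.6,101],-1.436)
im,K,M=snap('wrist','w10')
im,K,M=snap('scene','s10'); b=cv2.cvtColor(im,cv2.COLOR_RGB2BGR);cv2.imwrite('pics/s10z.png',cv2.resize(b[200:330,90:220],None,fx=4.6,fy=4.6,interpolation=cv2.INTER_CUBIC))
E
```

```text
time_s: 14.78
tcp_pos: [514.4, -320.7, 109.4]
tcp_rot: [-1.542, -0.019, -1.434]
wrist_force: [-0.0, -0.1, -0.1]
gripper_width: 55.0
t 14.78 tcp [ 514.4 -320.7  109.4] rot [-1.5423 -0.019  -1.4339] F [-0.  -0.1 -0.1] w 55.0
tool shift cm [-0.6   0.81 -0.49] twist 0.002
```

View pics/w10.png

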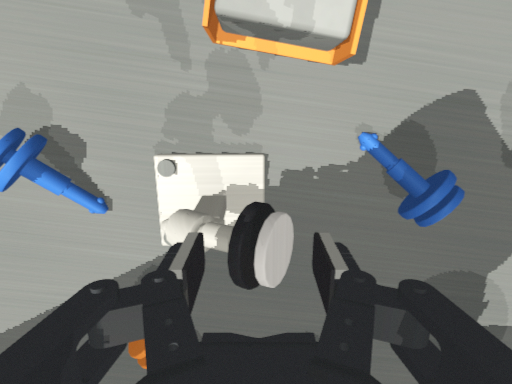

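View pics/s10z.png

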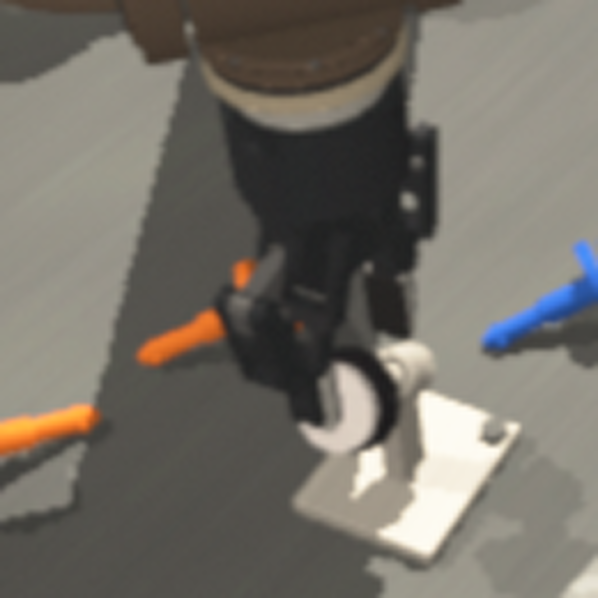

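```bash
python3 - <<'E'
from h import *
s=ctrl.observe();print(s['joints'].round(3),s['joint_vel'].round(3),s['tau'].round(1))
r=R.from_euler('xyz',s['tcp_rot']).as_matrix();print(r.round(4))
E
```

```text
[-0.67   0.595  1.746  0.011  0.765  0.757] [ 0.001 -0.008  0.     0.    -0.001  0.004] [ -0.  -61.9 -19.9   0.   -0.1  -0. ]
[[ 0.1361  0.032   0.9902]
 [-0.9905 -0.0158  0.1367]
 [ 0.02   -0.9994  0.0296]]
```

```bash
python3 -m handwheel '[[[-0.3,0,-0.25,0,5.5],[-0.3,0,-0.25,0,5.5],[0,0.4,0,0,5.5],[0,0.4,0,0,5.5],[0,0,0,0,5.5]]]'
python3 - <<'E'
from h import *
delta([509,-315.6,101],-1.436)
im,K,M=snap('wrist','w11')
s=ctrl.observe();print(s['joints'].round(3),s['joint_vel'].round(3))
E
```

```text
time_s: 15.5
tcp_pos: [509.1, -315.6, 102.6]
tcp_rot: [-1.54, -0.021, -1.434]
wrist_force: [0.0, 0.1, 0.8]
gripper_width: 55.1
t 15.5 tcp [ 509.1 -315.6  102.6] rot [-1.5402 -0.0211 -1.4338] F [0.  0.1 0.8] w 55.1
tool shift cm [-0.    0.16 -0.01] twist 0.002
[-0.668  0.597  1.772  0.011  0.736  0.757] [ 0.001 -0.002 -0.004  0.     0.005 -0.   ]
```

View pics/w11.png

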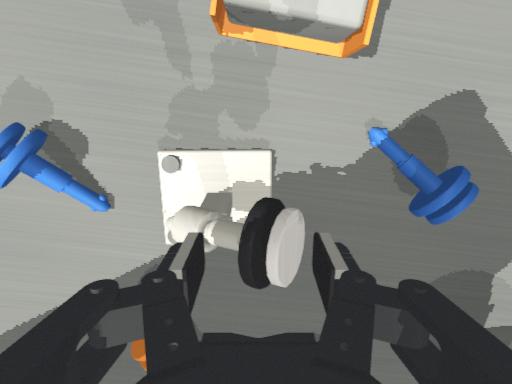

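```bash
python3 -m handwheel '[[[0,0.15,0,0,5.5],[0,0,0,0,4],[0,0,0,0,3],[0,0,0,0,1.0],[0,0,0,0,1.0],[0,0,0,0,1.0]]]' 30
python3 - <<'E'
from h import *
delta([509,-315.6,101],-1.436)
im,K,M=snap('wrist','w12')
im,K,M=snap('scene','s12'); b=cv2.cvtColor(im,cv2.COLOR_RGB2BGR);cv2.imwrite('pics/s12z.png',cv2.resize(b[230:330,120:220],None,fx=6,fy=6,interpolation=cv2.INTER_CUBIC))
E
```

```text
time_s: 16.3
tcp_pos: [509.7, -316.9, 101.3]
tcp_rot: [-1.539, -0.024, -1.434]
wrist_force: [0.1, -1.7, -1.5]
gripper_width: 19.4
t 16.3 tcp [ 509.7 -316.9  101.3] rot [-1.5389 -0.0237 -1.4337] F [ 0.1 -1.7 -1.5] w 19.4
tool shift cm [-0.14  0.02 -0.05] twist 0.002
```

View pics/w12.png

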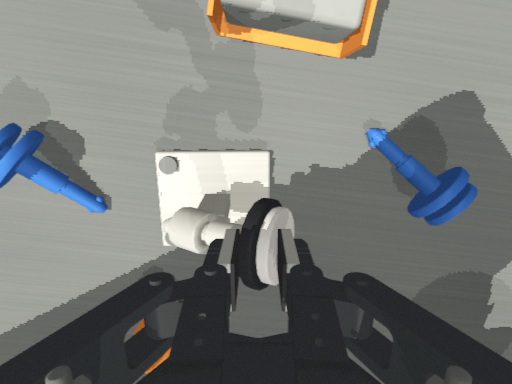

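View pics/s12z.png

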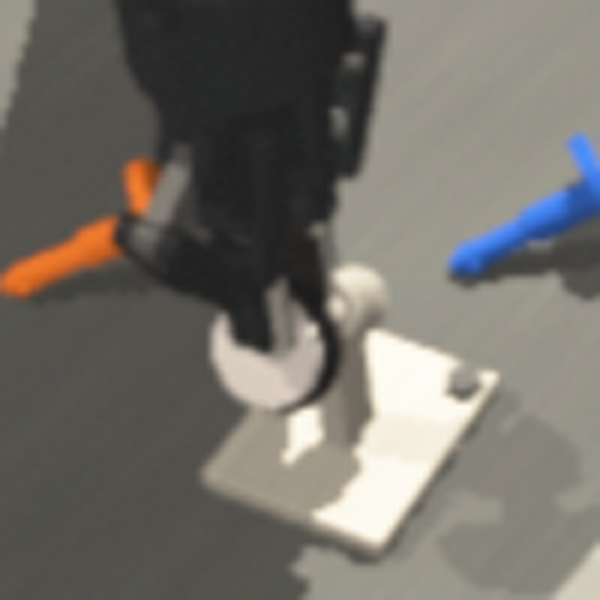

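```bash
python3 -m handwheel '[[[0.41,-0.28,0,0,1.0],[0.41,-0.28,0,0,1.0],[0,0,0,0,1.0]]]' 30
python3 - <<'E'
from h import *
delta([509,-315.6,101],-1.436)
im,K,M=snap('wrist','w13')
im,K,M=snap('scene','s13'); b=cv2.cvtColor(im,cv2.COLOR_RGB2BGR);cv2.imwrite('pics/s13z.png',cv2.resize(b[230:330,120:220],None,fx=6,fy=6,interpolation=cv2.INTER_CUBIC))
E
```

```text
time_s: 16.77
tcp_pos: [509.8, -324.1, 105.7]
tcp_rot: [-1.542, -0.02, -1.433]
wrist_force: [1.3, -3.9, -6.6]
gripper_width: 19.4
t 16.77 tcp [ 509.8 -324.1  105.7] rot [-1.5417 -0.0201 -1.4334] F [ 1.3 -3.9 -6.6] w 19.4
tool shift cm [-0.86  0.45  0.02] twist 0.003
```

View pics/w13.png

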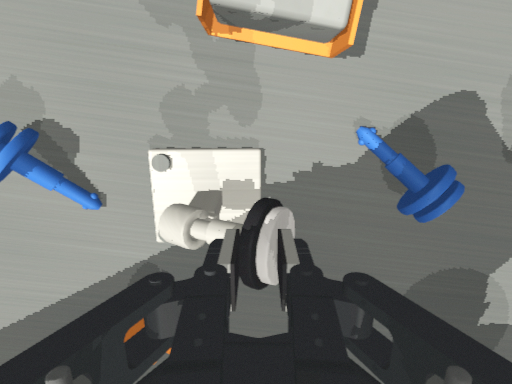

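View pics/s13z.png

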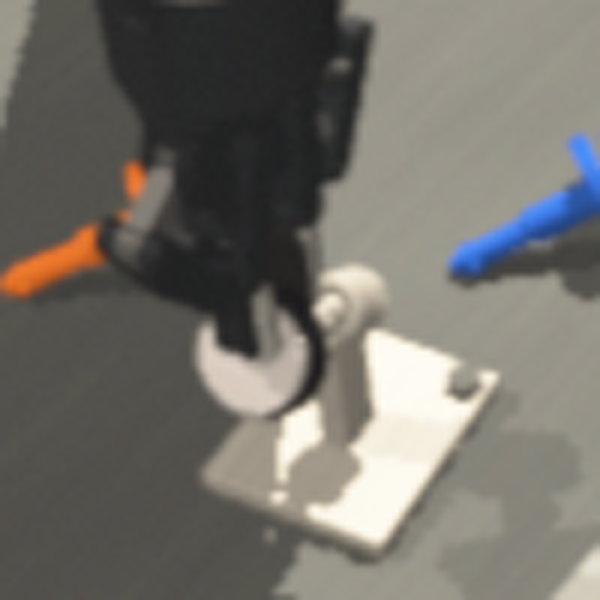

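```bash
python3 -m handwheel '[[[0.41,-0.28,0,0,1.0],[0.41,-0.28,0,0,1.0],[0.41,-0.28,0,0,1.0],[0,0,0,0,1.0]]]' 30; python3 -m handwheel '[[[0.41,-0.28,0,0,1.0],[0.41,-0.28,0,0,1.0],[0,0,0,0,1.0]]]' 30
python3 - <<'E'
from h import *
delta([509,-315.6,101],-1.436)
im,K,M=snap('wrist','w14')
im,K,M=snap('scene','s14'); b=cv2.cvtColor(im,cv2.COLOR_RGB2BGR);cv2.imwrite('pics/s14z.png',cv2.resize(b[230:330,120:220],None,fx=6,fy=6,interpolation=cv2.INTER_CUBIC))
E
```

```text
time_s: 17.38
tcp_pos: [511.3, -336.9, 114.9]
tcp_rot: [-1.542, -0.02, -1.434]
wrist_force: [1.9, -3.0, -7.4]
gripper_width: 19.4
time_s: 17.75
tcp_pos: [512.5, -345.7, 122.0]
tcp_rot: [-1.541, -0.021, -1.434]
wrist_force: [0.2, 0.8, -1.5]
gripper_width: 13.7
t 17.75 tcp [ 512.5 -345.7  122. ] rot [-1.5408 -0.0207 -1.4338] F [ 0.2  0.8 -1.5] w 13.7
tool shift cm [-3.07  2.04  0.  ] twist 0.002
```

View pics/w14.png

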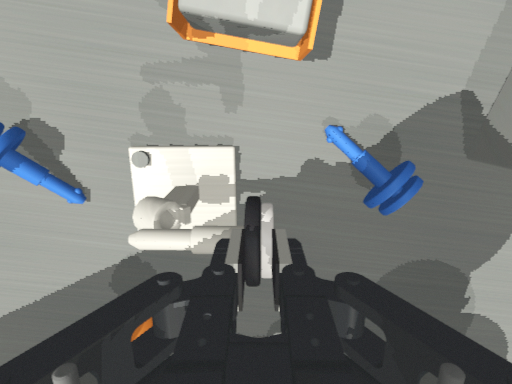

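View pics/s14z.png

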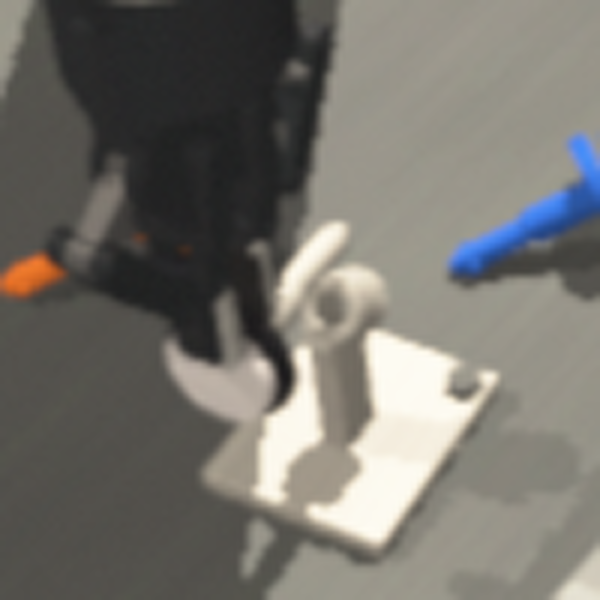

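```bash
cat >> h.py <<'E'
def tool(p):
    s=ctrl.observe(); r=R.from_euler('xyz',s['tcp_rot']).as_matrix(); return r.T@(np.array(p)-s['tcp_pos'])
E
python3 - <<'E'
from h import *
_,K,M=load('w14');_,K2,M2=load('s14')
p,e=tri([(K,M,131,240),(K2,M2,120+340/6,230+231/6)]); print('nose',p.round(1),np.round(e,1),'tool',tool(p).round(1))
for z in (105,110,115): print('flange c',tool(onz(K,M,254,241,z)).round(1), 'nose at z', tool(onz(K,M,131,240,z)).round(1))
im=load('w14')[0]; b=cv2.cvtColor(im,cv2.COLOR_RGB2BGR); cv2.imwrite('pics/w14z.png',cv2.resize(b[185:310,110:310],None,fx=4,fy=4,interpolation=cv2.INTER_CUBIC))
E
```

```text
nose [ 500.2 -274.1  106.3] [0.6 0.6] tool [-72.5  13.9  -2.7]
flange c [-2.6 16.5 -5.3] nose at z [-72.9  15.1  -3.9]
flange c [-2.5 11.6 -2.8] nose at z [-70.7  10.2  -1.5]
flange c [-2.4  6.6 -0.4] nose at z [-68.4   5.3   0.9]
```

View pics/w14z.png

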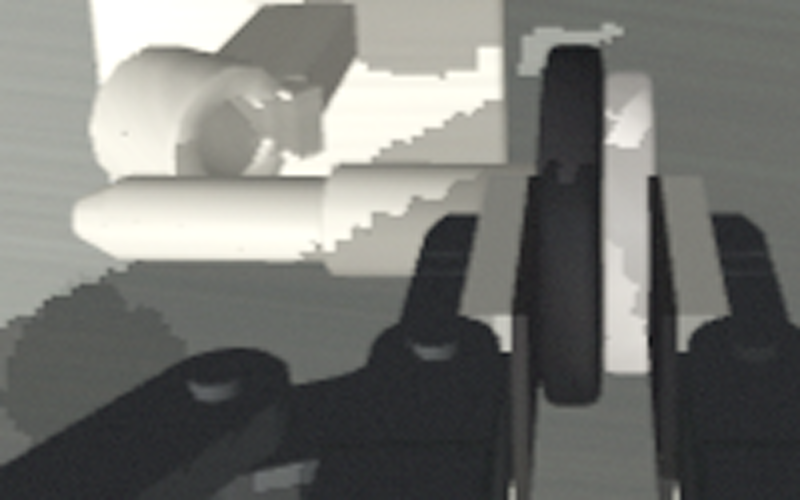

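```bash
python3 -m handwheel '[[[0,-1,0,0,1.0],[0,-3,0,0,1.0],[0,-4,0,0,1.0],[0,-4,0,0,1.0],[0,0,0,0.05,1.0],[0,0,0,0.045,1.0],[0,0,0,0,1.0]]]' 40
python3 - <<'E'
from h import *
delta([662,-100,240],-1.529)
E
```

```text
time_s: 18.73
tcp_pos: [508.0, -341.7, 250.6]
tcp_rot: [-1.538, -0.018, -1.53]
wrist_force: [0.1, 0.1, -1.7]
gripper_width: 13.4
t 18.73 tcp [ 508.  -341.7  250.6] rot [-1.5378 -0.018  -1.5299] F [ 0.1  0.1 -1.7] w 13.4
tool shift cm [-23.53   1.17  16.35] twist -0.001
```

```bash
python3 -m handwheel '[[[-3.0,0,2.2,0,1.0],[-4.0,0,2.8,0,1.0],[-4.0,0.2,2.8,0,1.0],[-4.0,0.2,2.8,0,1.0],[-4.0,0.2,2.8,0,1.0],[-3.5,0.2,2.5,0,1.0],[-1.0,0,0.6,0,1.0],[0,0,0,0,1.0]]]' 40
python3 - <<'E'
from h import *
delta([662,-100,240],-1.529)
snap('wrist','w15'); 
im,K,M=snap('scene','s15'); b=cv2.cvtColor(im,cv2.COLOR_RGB2BGR);cv2.imwrite('pics/s15z.png',cv2.resize(b[110:260,200:350],None,fx=4,fy=4,interpolation=cv2.INTER_CUBIC))
E
```

```text
time_s: 19.73
tcp_pos: [666.1, -92.2, 244.8]
tcp_rot: [-1.539, -0.018, -1.522]
wrist_force: [0.1, -0.4, -1.4]
gripper_width: 13.4
t 19.73 tcp [666.1 -92.2 244.8] rot [-1.5395 -0.018  -1.5222] F [ 0.1 -0.4 -1.4] w 13.4
tool shift cm [ 0.75  0.48 -0.46] twist 0.007
```

View pics/w15.png

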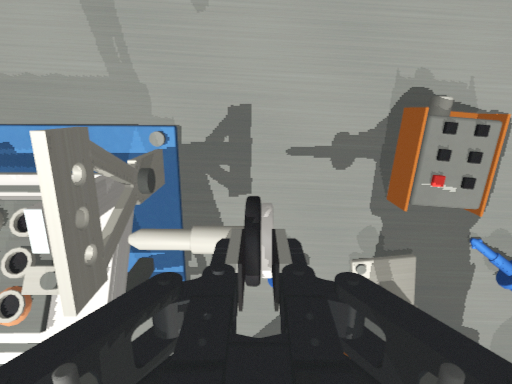

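View pics/s15z.png

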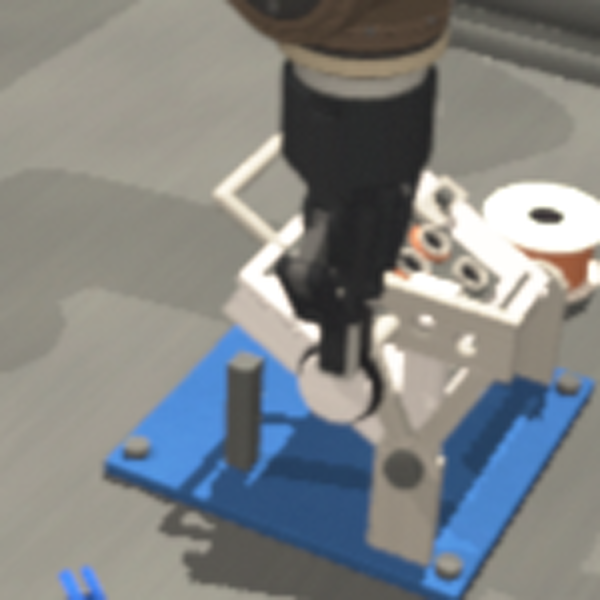

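```bash
python3 - <<'E'
from h import *
im,K,M=load('w15'); b=cv2.cvtColor(im,cv2.COLOR_RGB2BGR); cv2.imwrite('pics/w15z.png',cv2.resize(b[115:305,30:270],None,fx=3.3,fy=3.15,interpolation=cv2.INTER_CUBIC))
cv2.imwrite('pics/w15h.png',cv2.resize(b[155:270,55:115],None,fx=8,fy=5,interpolation=cv2.INTER_CUBIC))
for u,v in [(78,173),(83,216),(90,253)]: print(onz(K,M,u,v,200).round(1))
E
```

```text
[690.5  22.6 200. ]
[661.7  22.4 200. ]
[635.2  20.3 200. ]
```

View pics/w15h.png

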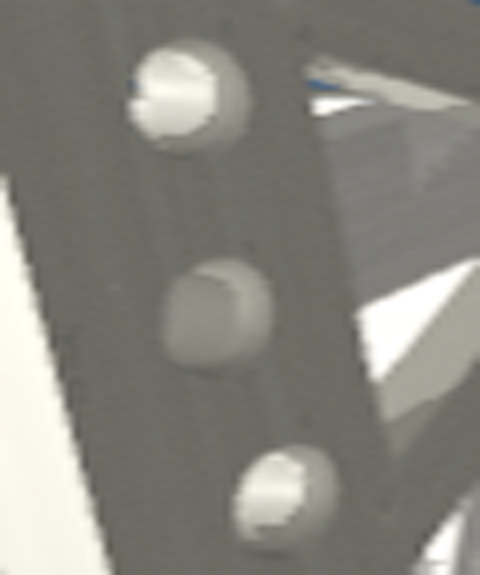

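View pics/w15z.png

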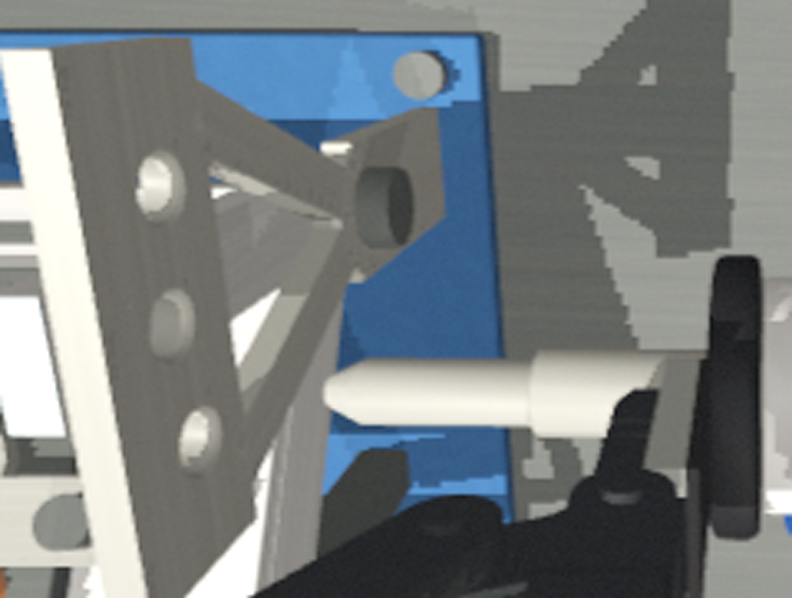

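```bash
python3 - <<'E'
from h import *
c=ctrl.capture('wrist'); T=np.array(c['mount']); K=np.array(c['intrinsics'])
print(T.round(3).tolist())
for y in (10,12,14,16,18):
    q=np.linalg.inv(T)@np.array([-45,y,-3,1]); 
    n=np.linalg.inv(T)@np.array([-73.5,y,-3,1]); uv=K@n[:3]; print(y,'Z',q[2].round(1),'nose uv',(uv[:2]/uv[2]).round(1))
im,K,M=load('w15')
h=onz(K,M,82.1,217.4,200); print('hole',h.round(1))
g=cv2.cvtColor(im,cv2.COLOR_RGB2GRAY).astype(int)
for col in (155,165,205): print(col,g[220:265,col].tolist())
E
```

```text
[[1.0, -0.001, -0.002, -0.378], [0.001, -0.285, 0.958, -142.339], [-0.001, -0.958, -0.285, 73.08], [0.0, 0.0, 0.0, 1.0]]
10 Z 167.8 nose uv [126.7 242.6]
12 Z 169.7 nose uv [128.2 241. ]
14 Z 171.6 nose uv [129.7 239.4]
16 Z 173.5 nose uv [131.1 237.8]
18 Z 175.4 nose uv [132.5 236.3]
hole [660.7  23.  200. ]
155 [87, 87, 88, 87, 87, 86, 87, 88, 96, 117, 134, 154, 173, 186, 196, 203, 211, 218, 225, 230, 237, 241, 244, 246, 245, 240, 239, 236, 232, 207, 112, 87, 103, 141, 134, 86, 86, 85, 87, 86, 87, 86, 86, 88, 86]
165 [89, 84, 86, 86, 85, 86, 88, 86, 95, 112, 130, 148, 167, 181, 191, 200, 208, 215, 222, 229, 235, 241, 245, 246, 246, 242, 240, 238, 234, 211, 113, 86, 87, 85, 84, 86, 86, 84, 86, 86, 86, 89, 90, 86, 86]
205 [100, 96, 98, 99, 100, 102, 117, 131, 148, 162, 174, 184, 191, 198, 204, 210, 215, 222, 228, 232, 236, 237, 238, 241, 243, 243, 243, 241, 240, 238, 235, 232, 221, 200, 163, 157, 152, 131, 128, 127, 123, 99, 98, 96, 97]
```

```bash
cat > n.py <<'E'
from h import *
import sys
NT=np.array([-73,13,-2.4])
def nose(): 
    s=ctrl.observe(); r=R.from_euler('xyz',s['tcp_rot']).as_matrix(); return s['tcp_pos']+r@NT, r
def go(target):
    n,r=nose(); print('nose',n.round(1),'axis',(-r[:,0]).round(3),'shift cm',(r.T@(np.array(target)-n)/10).round(2))
E
python3 - <<'E'
from n import *
delta([0,0,0],-1.529)
go([660.3,8,200])
E
```

```text
t 19.88 tcp [665.7 -93.8 244.9] rot [-1.5392 -0.0181 -1.5248] F [ 0.4 -0.8 -1.7] w 13.3
tool shift cm [-12.87  22.17 -66.8 ] twist 0.004
nose [660.3 -21.2 230.6] axis [-0.046  0.999 -0.018] shift cm [-2.97  3.    0.04]
```

```bash
python3 -m handwheel '[[[-0.9,1.0,0,0,1.0],[-0.9,1.0,0,0,1.0],[-0.9,0.9,0,0,1.0],[0,0,0,0,1.0],[0,0,0,0,1.0]]]' 40
python3 - <<'E'
from n import *
go([660.3,8,200])
snap('wrist','w16'); im=load('w16')[0]; b=cv2.cvtColor(im,cv2.COLOR_RGB2BGR); cv2.imwrite('pics/w16z.png',cv2.resize(b[110:300,30:280],None,fx=3.2,fy=3.15,interpolation=cv2.INTER_CUBIC))
im,K,M=snap('scene','s16'); b=cv2.cvtColor(im,cv2.COLOR_RGB2BGR);cv2.imwrite('pics/s16z.png',cv2.resize(b[150:250,240:340],None,fx=6,fy=6,interpolation=cv2.INTER_CUBIC))
E
```

```text
time_s: 20.5
tcp_pos: [664.3, -67.2, 213.1]
tcp_rot: [-1.54, -0.018, -1.527]
wrist_force: [0.4, -0.4, -2.5]
gripper_width: 13.3
nose [659.1   5.3 198.7] axis [-0.044  0.999 -0.018] shift cm [-0.26 -0.13  0.14]
```

View pics/w16z.png

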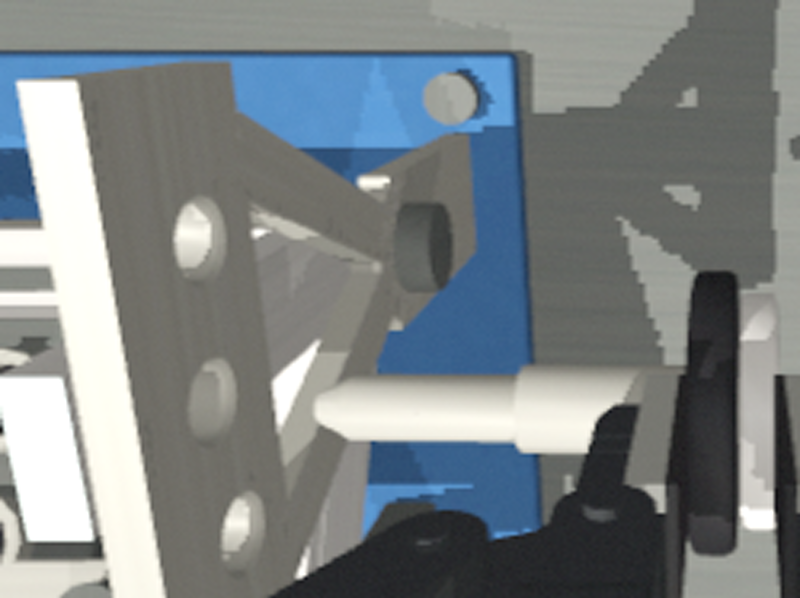

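View pics/s16z.png

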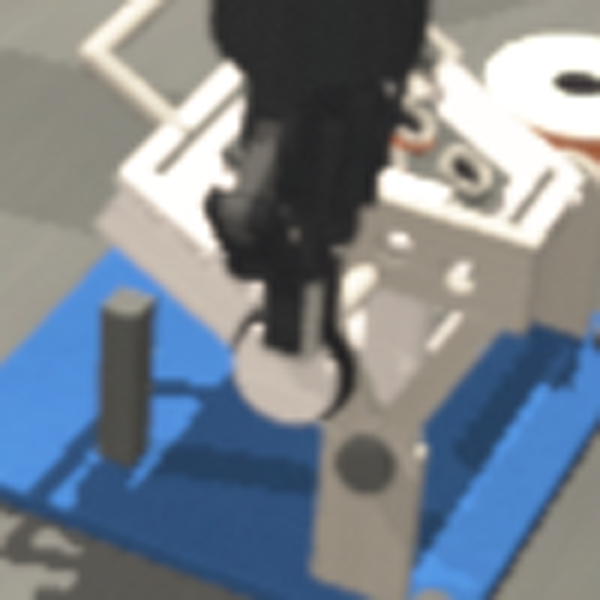

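```bash
python3 - <<'E'
from n import *
_,K,M=load('w16');_,K2,M2=load('s16')
print('hole',onz(K,M,96.6,236,200).round(1), onz(K,M,96.6,236,198).round(1))
b=cv2.imread('pics/s16.png'); cv2.imwrite('pics/s16y.png',cv2.resize(b[175:215,280:330],None,fx=14,fy=14,interpolation=cv2.INTER_CUBIC))
p,e=tri([(K,M,128.4,238.6),(K2,M2,302.2,194.5)]);print(p.round(1),np.round(e,1),tool(p).round(1))
h=[660.3,23.5,200];n,_=nose();print('pred scene hole',proj(K2,M2,h),'nose',proj(K2,M2,n), 'wrist',proj(K,M,h),proj(K,M,n))
E
```

```text
hole [661.   22.9 200. ] [660.1  24.  198. ]
[661.4   4.4 202.5] [0.2 0.2] [-72.    9.3  -0. ]
pred scene hole [305.18424983 191.23033224] nose [301.27753587 195.24905298] wrist [ 95.66176106 237.12874014] [129.85669477 239.25776177]
```

View pics/s16y.png

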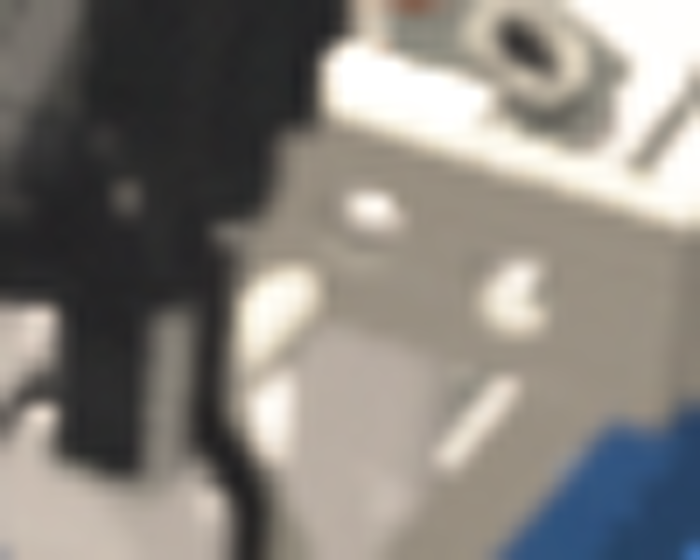

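```bash
python3 -m handwheel '[[[0,-0.13,0.14,0,1.0],[-0.4,0,0,0,1.0],[-0.5,0,0,0,1.0],[-0.4,0,0,0,1.0],[0,0,0,0,1.0]]]' 40
python3 - <<'E'
from n import *
go([660.3,23.5,200])
snap('wrist','w17'); im=load('w17')[0]; b=cv2.cvtColor(im,cv2.COLOR_RGB2BGR); cv2.imwrite('pics/w17z.png',cv2.resize(b[150:300,30:280],None,fx=3.2,fy=3.2,interpolation=cv2.INTER_CUBIC))
E
```

```text
time_s: 21.22
tcp_pos: [665.3, -53.7, 215.0]
tcp_rot: [-1.539, -0.018, -1.528]
wrist_force: [-0.3, 0.1, -1.7]
gripper_width: 13.1
nose [660.2  18.9 200.6] axis [-0.043  0.999 -0.018] shift cm [-0.46  0.06  0.03]
```

View pics/w17z.png

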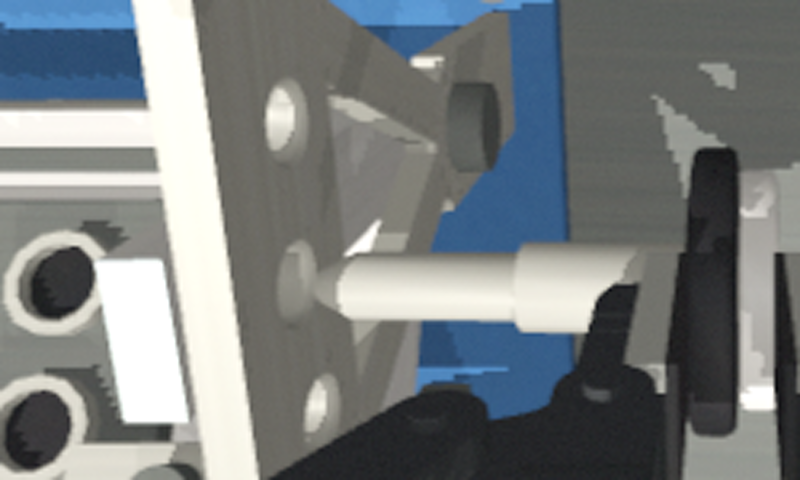

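```bash
python3 -m handwheel '[[[-0.4,0.05,0.02,0,1.0],[-0.4,0,0,0,1.0],[0,0,0,0,1.0]]]' 40
python3 -m handwheel '[[[-0.4,0,0,0,1.0],[0,0,0,0,1.0]]]' 40
python3 - <<'E'
from n import *
go([660.3,23.5,200])
snap('wrist','w18'); im=load('w18')[0]; b=cv2.cvtColor(im,cv2.COLOR_RGB2BGR); cv2.imwrite('pics/w18z.png',cv2.resize(b[150:300,30:280],None,fx=3.2,fy=3.2,interpolation=cv2.INTER_CUBIC))
E
```

```text
time_s: 21.65
tcp_pos: [665.2, -45.3, 214.3]
tcp_rot: [-1.539, -0.018, -1.528]
wrist_force: [0.4, 0.8, -0.8]
gripper_width: 13.2
time_s: 21.9
tcp_pos: [665.1, -41.1, 214.3]
tcp_rot: [-1.539, -0.018, -1.528]
wrist_force: [-0.7, 1.1, -0.3]
gripper_width: 13.5
nose [660.   31.5 199.9] axis [-0.043  0.999 -0.018] shift cm [ 0.8   0.01 -0.  ]
```

View pics/w18z.png

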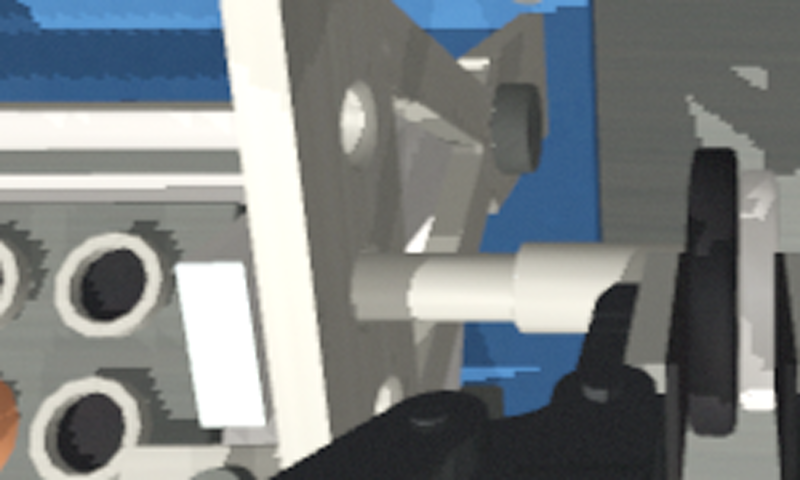

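```bash
python3 -m handwheel '[[[-0.3,0,0,0,1.0],[0,0,0,0,1.0]]]' 40
python3 -m handwheel '[[[-0.3,0,0,0,1.0],[0,0,0,0,1.0]]]' 40
python3 -m handwheel '[[[-0.3,0,0,0,1.0],[0,0,0,0,1.0]]]' 40
```

```text
time_s: 22.2
tcp_pos: [665.0, -38.1, 214.3]
tcp_rot: [-1.539, -0.018, -1.528]
wrist_force: [0.4, -0.0, -0.2]
gripper_width: 13.1
time_s: 22.45
tcp_pos: [664.9, -35.0, 214.3]
tcp_rot: [-1.539, -0.018, -1.528]
wrist_force: [-0.0, 0.8, -0.0]
gripper_width: 13.1
time_s: 22.7
tcp_pos: [664.6, -31.7, 214.2]
tcp_rot: [-1.539, -0.018, -1.528]
wrist_force: [-0.0, 0.9, -0.8]
gripper_width: 13.2
```

```bash
python3 -m handwheel '[[[-0.3,0,0,0,1.0],[-0.3,0,0,0,1.0],[0,0,0,0,1.0]]]' 40
python3 -m handwheel '[[[-0.3,0,0,0,1.0],[0,0,0,0,1.0]]]' 40
python3 - <<'E'
from n import *
go([660.3,59.5,200])
snap('wrist','w19'); im=load('w19')[0]; b=cv2.cvtColor(im,cv2.COLOR_RGB2BGR); cv2.imwrite('pics/w19z.png',cv2.resize(b[150:300,30:280],None,fx=3.2,fy=3.2,interpolation=cv2.INTER_CUBIC))
E
```

```text
time_s: 23.08
tcp_pos: [664.3, -25.4, 214.2]
tcp_rot: [-1.539, -0.019, -1.528]
wrist_force: [0.0, 0.2, 0.6]
gripper_width: 13.3
time_s: 23.32
tcp_pos: [664.1, -22.1, 214.1]
tcp_rot: [-1.539, -0.018, -1.528]
wrist_force: [-1.5, 0.1, -0.3]
gripper_width: 13.3
nose [659.   50.5 199.7] axis [-0.043  0.999 -0.018] shift cm [-0.9  -0.04  0.17]
```

View pics/w19z.png

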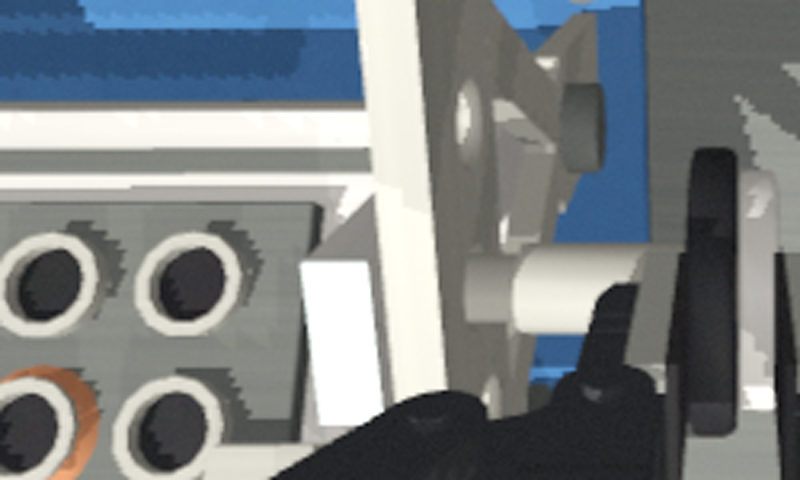

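```bash
python3 -m handwheel '[[[-0.3,0,0,0,1.0],[-0.3,0,0,0,1.0],[0,0,0,0,1.0]]]' 40
python3 -m handwheel '[[[-0.2,0,0,0,1.0],[0,0,0,0,1.0]]]' 40
python3 -m handwheel '[[[-0.2,0,0,0,1.0],[0,0,0,0,1.0]]]' 40
python3 - <<'E'
from n import *
go([660.3,59.5,200])
snap('wrist','w20'); im=load('w20')[0]; b=cv2.cvtColor(im,cv2.COLOR_RGB2BGR); cv2.imwrite('pics/w20z.png',cv2.resize(b[150:300,30:280],None,fx=3.2,fy=3.2,interpolation=cv2.INTER_CUBIC))
E
```

```text
time_s: 23.75
tcp_pos: [663.9, -15.9, 214.0]
tcp_rot: [-1.539, -0.018, -1.528]
wrist_force: [-0.5, -0.1, -1.0]
gripper_width: 13.2
time_s: 24.0
tcp_pos: [663.8, -13.9, 214.1]
tcp_rot: [-1.539, -0.019, -1.528]
wrist_force: [0.0, -0.7, 0.3]
gripper_width: 13.4
time_s: 24.25
tcp_pos: [663.9, -13.9, 214.3]
tcp_rot: [-1.539, -0.022, -1.528]
wrist_force: [-0.3, -1.7, -0.8]
gripper_width: 13.1
nose [658.8  58.7 199.6] axis [-0.043  0.999 -0.022] shift cm [-0.08 -0.04  0.15]
```

View pics/w20z.png

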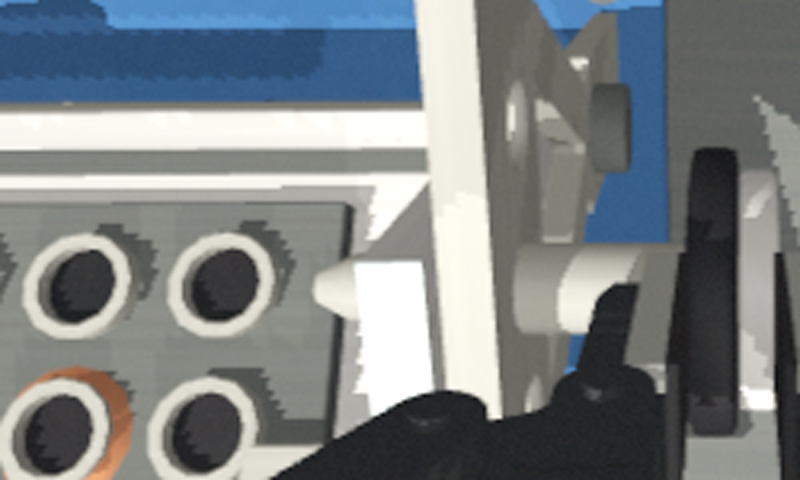

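```bash
python3 -m handwheel '[[[-0.3,0,0,0,1.0],[0,0,0,0,1.5],[0,0,0,0,2.0],[0,0,0,0,2.5],[0,0,0,0,2.6]]]' 40
python3 - <<'E'
from n import *
delta([660,0,260])
snap('wrist','w21'); im=load('w21')[0]; b=cv2.cvtColor(im,cv2.COLOR_RGB2BGR); cv2.imwrite('pics/w21z.png',cv2.resize(b[150:300,30:330],None,fx=2.66,fy=2.66,interpolation=cv2.INTER_CUBIC))
E
```

```text
time_s: 24.92
tcp_pos: [664.3, -13.8, 214.6]
tcp_rot: [-1.537, -0.027, -1.529]
wrist_force: [-0.2, -3.2, -0.3]
gripper_width: 26.0
t 24.93 tcp [664.3 -13.8 214.6] rot [-1.5372 -0.0266 -1.5289] F [-0.2 -3.2 -0.3] w 26.0
tool shift cm [-1.27 -4.59 -0.22]
```

View pics/w21z.png

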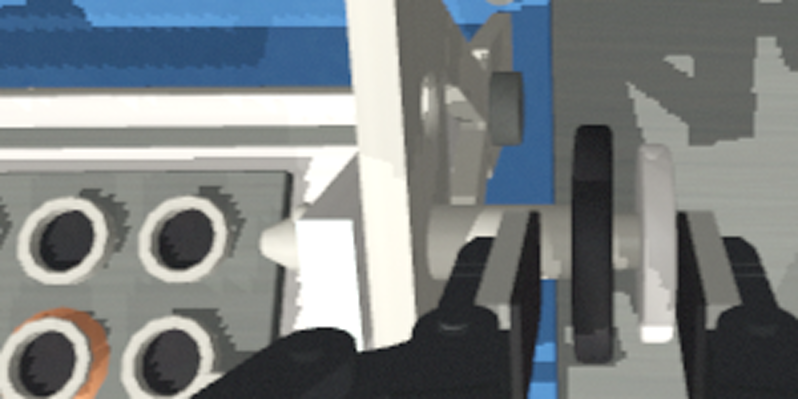

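```bash
python3 -m handwheel '[[[0.3,0,0,0,2.6],[0,0,0,0,2.6]]]' 40
python3 - <<'E'
from n import *
delta([660,0,260])
snap('wrist','w22'); im=load('w22')[0]; b=cv2.cvtColor(im,cv2.COLOR_RGB2BGR); cv2.imwrite('pics/w22z.png',cv2.resize(b[150:300,30:330],None,fx=2.66,fy=2.66,interpolation=cv2.INTER_CUBIC))
E
```

```text
time_s: 25.22
tcp_pos: [664.5, -16.3, 214.7]
tcp_rot: [-1.537, -0.026, -1.529]
wrist_force: [0.4, 0.2, 0.1]
gripper_width: 26.2
t 25.23 tcp [664.5 -16.3 214.7] rot [-1.5371 -0.0258 -1.5286] F [0.4 0.2 0.1] w 26.2
tool shift cm [-1.53 -4.58 -0.22]
```

View pics/w22z.png

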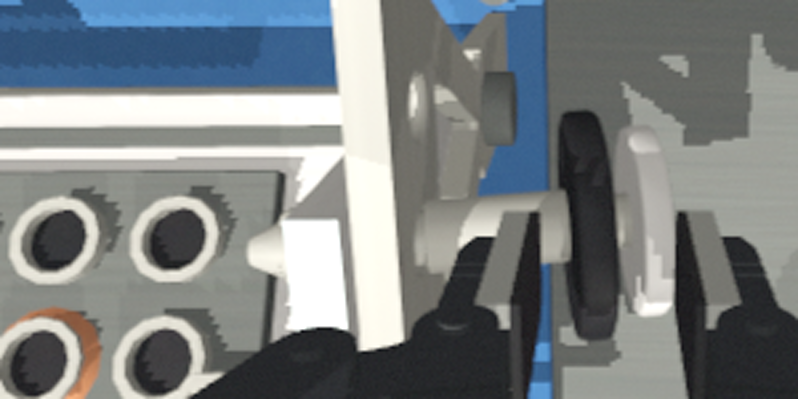

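```bash
python3 -m handwheel '[[[0,-0.8,0,0,2.6],[0,-1.5,0,0,2.6],[0,-2.5,0,0,2.6],[0,-3,0,0,2.6],[3,-1,0,0,2.6],[3,0,0,0,2.6],[0,0,0,0,2.6]]]' 40
python3 - <<'E'
from n import *
delta([660,0,260])
snap('wrist','w23'); im=load('w23')[0]; b=cv2.cvtColor(im,cv2.COLOR_RGB2BGR); cv2.imwrite('pics/w23z.png',cv2.resize(b[60:260,0:300],None,fx=2.66,fy=2.66,interpolation=cv2.INTER_CUBIC))
im,K,M=snap('scene','s23'); b=cv2.cvtColor(im,cv2.COLOR_RGB2BGR);cv2.imwrite('pics/s23z.png',cv2.resize(b[140:260,230:350],None,fx=5,fy=5,interpolation=cv2.INTER_CUBIC))
im,K,M=snap('top','t23'); b=cv2.cvtColor(im,cv2.COLOR_RGB2BGR);cv2.imwrite('pics/t23z.png',cv2.resize(b[120:240,165:275],None,fx=5,fy=5,interpolation=cv2.INTER_CUBIC))
E
```

```text
time_s: 26.15
tcp_pos: [664.1, -74.2, 314.6]
tcp_rot: [-1.531, -0.027, -1.527]
wrist_force: [-0.1, 0.5, -0.6]
gripper_width: 26.0
t 26.15 tcp [664.1 -74.2 314.6] rot [-1.5311 -0.0266 -1.5271] F [-0.1  0.5 -0.6] w 26.0
tool shift cm [-7.57  5.25 -0.29]
```

View pics/w23z.png

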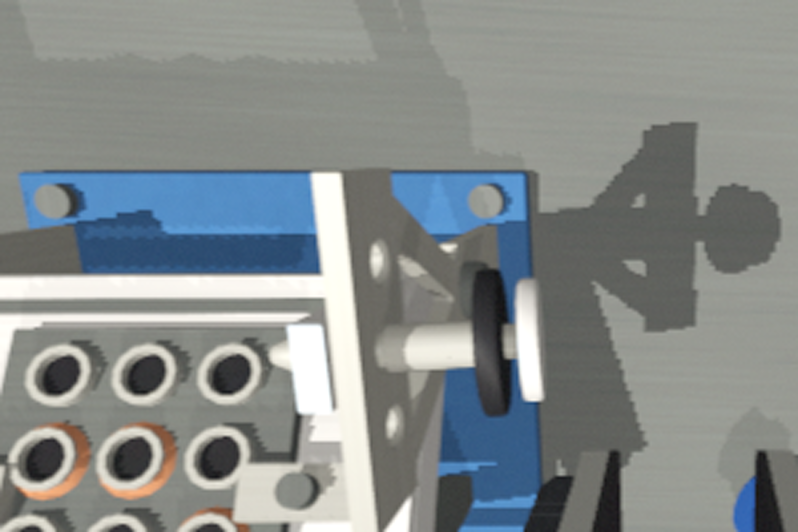

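View pics/s23z.png

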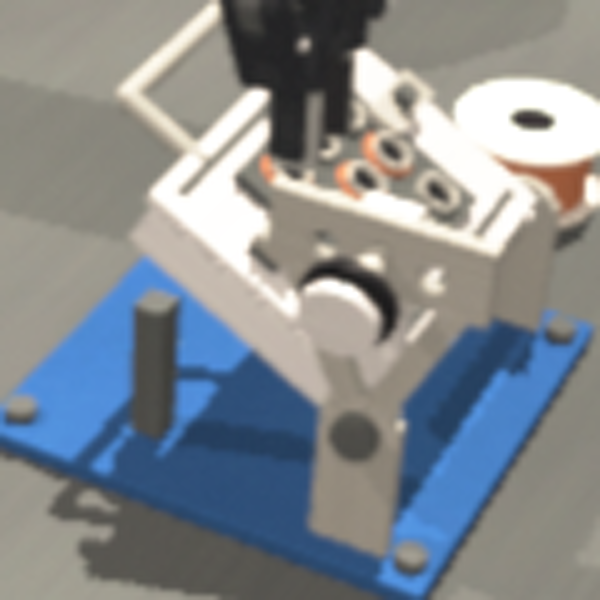

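View pics/t23z.png

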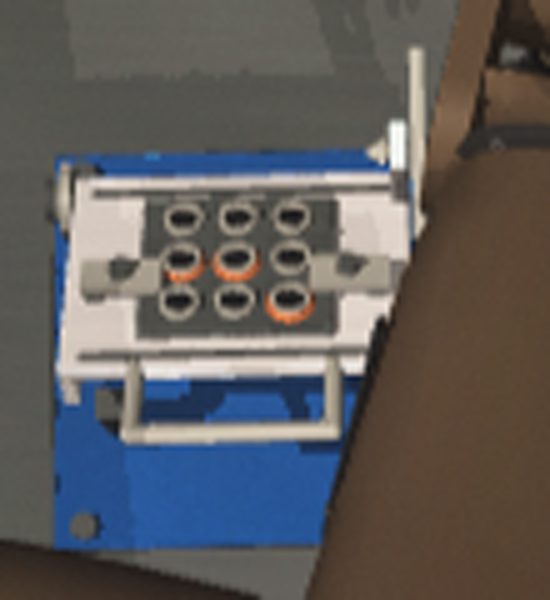

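```bash
python3 - <<'E'
from n import *
im,K,M=load('w23'); b=cv2.cvtColor(im,cv2.COLOR_RGB2BGR)
cv2.imwrite('pics/w23y.png',cv2.resize(b[150:225,95:210],None,fx=6.9,fy=7.5,interpolation=cv2.INTER_CUBIC))
print('nose',onz(K,M,102.3,193.5,200).round(1),onz(K,M,102.3,193.5,201).round(1))
# side holes on face z=196.25
for u,v in [(379/2.66,60+260/2.66),(394/2.66,60+423/2.66)]: print('hole',onz(K,M,u,v,196.25).round(1))
im,K,M=load('t23'); g=im.astype(int).sum(2); print(g[140:158,244].tolist())
E
```

```text
nose [656.7  60.  200. ] [656.9  59.5 201. ]
hole [689.   24.9 196.2]
hole [632.8  22.6 196.2]
[250, 253, 250, 299, 551, 721, 721, 719, 721, 720, 721, 723, 709, 596, 330, 289, 246, 238]
```

View pics/w23y.png

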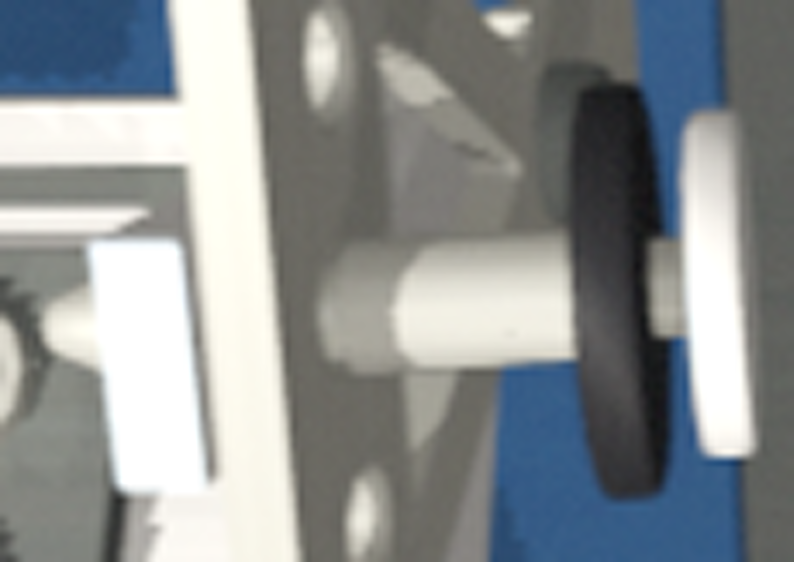

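```bash
python3 -c "
from cell import ctrl
print(ctrl.observe()['wrist_force'].round(1)); print(ctrl.job_done())"
```

```text
[ 0.3  0.6 -0. ]
the job is handed in; nothing more can be done
None
```

The table is standing at about 30 degrees by itself. The ball-lock pin is through the middle sector hole and the index arm, released with its button out. I handed the job in at about 26 s of the 56 s; no verdict is reported.

**Table:** It was not flat at the start but at roughly 0.1 rad. A first touch on the bar also pushed it down a few millimetres before I gripped and lifted it. My tilt estimates came out between about 0.511 and 0.533 rad, depending on the method. With the pin through both holes, the tilt can be off by at most about 0.018 rad, which is inside the final limit.

**Pin:** The tool cannot tilt, so I squeezed the pin at its angle and drew it out of the holder along its axis. It then snapped level and flush between the pads. It went in with the button held and no noticeable force until the shoulder stopped on the plate.

**Last checks:**
- **Depth:** the nose is about 36 mm inside the sector face by the last wrist image (33 needed).
- **Off axis:** the pin settled slightly cocked after release. The nose is about 2.7 mm off the hole's axis in x, give or take 1 mm (limit 5). I did not measure its height offset.
- **Button:** it looks fully sprung out in the image, but I judged that by eye and did not measure it.
- **Contact:** the wrist force was about zero with the gripper lifted clear.
- **Bystanders:** I planned every move clear of the pendant, spool and offcut, but did not measure their positions at the end.

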